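# Consolidate the bottle trays and stack the empty

### The arm

A 6-joint arm with a two-finger parallel gripper is mounted at the origin on a cart in front of the work surface, level with it; the furniture and walls round the work are solid. World frame = base frame: x ahead of the robot, y to its left, z up, the work surface at z = 0. Lengths are in mm, angles in rad, forces in N, time in s.
With the tool pointing down it reaches from about 425 to 950 mm from the base axis. Payload 3.5 kg.
Tool frame: the origin (TCP) lies between the finger pads; the fingertips stand 19 mm ahead of it and the grasp point (between the pads) is the TCP (bot.tip_extent is the distance from the TCP to the fingertips, in mm); z points along the fingers, y is the direction in which the jaws open and shut (so a half turn about z gives the same grasp; the last joint's range is limited). The gripper opens to 85 mm and grips with 20 to 120 N. Pads are 22 mm wide; open, the fingers measure 114 mm over their backs; the gripper's body (76 mm by 85 mm) begins 54 mm behind the grasp point. The pads swing forward as they close: fully open they stand 13 mm farther back than shut.
Start: joints at [-1.282, 0.286, 1.577, -0, 1.279, -0.15], TCP at [286.797, -611.027, 250.325] pointing down, gripper open.
Joint ranges: [-2.77, 2.77], [-0.9, 2.22], [0.21, 2.48], [-1.53, 4.67], [0.24, 2.81], [-2.84, 2.84]. Speed limits (rad/s): [2.79, 2.79, 3.14, 3.14, 3.14, 3.14].

### API

Orientations are given as a 3x3 rotation matrix whose columns are the frame's x, y, z axes.
In Python, from station import bot, read_camera gives the robot as it stands.
- The arm moves only by the tool carry_out, never from a script. Its argument "commands" is a list of rows, each a list of 5 numbers: the finger opening in m, from 0 to 0.0854, then the shift along the tool's x, y, z in m, then the turn about the tool's z in rad. A call has 1 to 12 rows; each row shifts and turns the commanded pose from where the row before left it, along the tool's axes as they then stand; what a row does not reach is not made up. A row lasts 1/12 s, in which the tool goes at most 41.7 mm and 7.16 degrees, less where a joint would pass 70% of its speed; a pose out of reach is approached as far as the arm can. A call with a gripper value outside its range is refused whole. The fingers move at their own pace and stop on an object; "grip_force" is the grip in N (left out, the last holds). Time passes only in rows, so rows that do not move let the fingers close. It gives the time, the measured TCP pose, the force and the opening at its end, in the units of the state.
- bot.sense(): the state, without advancing time (a new reading comes with each control period).
- read_camera(name): name is "scene" or "top" or "wrist"; returns a dict with "image" (480x640x3 uint8, blue, green, red), "z_map" (480x640 float32, mm along the optical axis (not along the pixel's ray), 0 where there is no reading), "camera_matrix" (3x3 intrinsics, pixels), "T" (4x4, takes a point from camera to world coordinates). Camera axes: x right, y down, z forward; pixel columns grow to the right and rows downward; lengths in mm; the calibration is good to about 2 mm. A picture is of the moment at which its call begins.
- bot.sign_off(): hands the job in, once; it reports no verdict.
The state is a dict: "t": time; "joints": joint angles; "joint_velocities": joint speeds; "tau": joint torques, N m; "position": TCP position; "eef_rot": TCP orientation; "force": force on the tool from outside, world axes, zero at the start; "ft_torque": the same for the moment, N m; "grip_width": finger opening in mm.
Only numpy, scipy, OpenCV 4.12 (cv2) and the standard library are available. Lean on these libraries where they do the work, as an engineer would, in place of code of your own. Each camera call takes 0.05 s, during which the arm holds its last target.

### The job

The dock on the left holds three wooden trays of atomiser bottles: one is full, one lacks its middle bottle, and one has a single bottle left. Move the single bottle upright into the gap, then lift the emptied tray out of the dock, set it down on the clear bench, and take it again by its sides to stack it squarely on the empty tray in the metal magazine on the right, lowering it and not dropping it. Leave the two full trays standing in the dock, no bottle tipped over, and the other things on the bench where they are.

Things in the scene. Friction and masses are not known exactly. Their poses are not given: they have to be found in the camera images.
- dock: Fixed plywood dock, base 180 x 226 mm, its top 9 mm above the bench, origin on the bench under its centre. Four rails along its x (10 mm thick, top 54 mm above the bench) at y = -108, -36, 36, 108 mm leave three bays at y = -72, 0, 72 mm; a tray lies along x in each, with 4 mm play at its sides (no finger fits). Lips at x = +-84 mm, 15 mm high: lift a tray straight up by the wall of one end.
- magazine: Fixed sheet-metal magazine for empty trays, origin on the bench under its centre; base 168 x 84 mm, 4 mm thick. Closed upright end plates, inner faces at x = +-80 mm, 58 mm wide, 116 mm high, then flared outwards up to 138 mm. Trays go in from above, lengthwise along its x, with 4 mm play at each end; the long sides (+-y) are open for fingers.
- tray_single_mid (a point): Centre (23 mm above the underside) of the wooden tray with the single bottle; which bay it is in varies. 152 mm long (x), 54 wide (y), 46 high, rim level; ends 10 mm thick, sides 5 mm. Inside 132 x 44 mm, floor 10 mm above the underside; three pockets in a row at x = -44, 0, 44 mm, parted only by ribs on the sides (10 mm proud, up to 10 mm below the rim). About 140 g.
- tray_single: The same tray; origin at the centre of its underside. Its inset foot, 128 x 40 mm and 6 mm deep with stepped edges, drops into the mouth of a tray below with 2 mm play all round, so stacked trays stand 40 mm apart in height. Either way round will do.
- tray_short_mid (a point): Wooden tray of the same make as tray_single, origin and axes alike. This one holds two bottles, in its end pockets; its middle pocket is empty. Which bay it stands in varies.
- tray_full_mid (a point): Wooden tray of the same make as tray_single, origin and axes alike. This one is full; which bay it stands in varies.
- tray_pile_mid (a point): Wooden tray of the same make as tray_single, origin and axes alike. This one is empty and stands in the magazine, its underside 4 mm above the bench.
- bottle_single_mid (a point): Centre (on the axis, 57 mm above the foot) of the single clear bottle with white pump and cap, upright. Body 38 mm diameter, shoulders rounded up to 92 mm; collar 25 mm diameter from 86 to 100 mm, cap 19 mm diameter from 100 to 114 mm above the foot; nozzle to 120 mm. About 45 g. Take it by collar and cap from above. It stands in the far pocket (x = +44 mm) of its tray.
- bottle_s0_mid (a point): Atomiser bottle like bottle_single, upright; the point is on its axis 57 mm above its foot. In the short tray, at x = -44 mm.
- bottle_s1_mid (a point): Atomiser bottle like bottle_single, upright; the point is on its axis 57 mm above its foot. In the short tray, at x = +44 mm.
- bottle_f0_mid (a point): Atomiser bottle like bottle_single, upright; the point is on its axis 57 mm above its foot. In the full tray.
- bottle_f1_mid (a point): Atomiser bottle like bottle_single, upright; the point is on its axis 57 mm above its foot. In the full tray.
- bottle_f2_mid (a point): Atomiser bottle like bottle_single, upright; the point is on its axis 57 mm above its foot. In the full tray.
- mat_corner (a point): Far right corner of the black mat, 4 mm thick: it covers the bench nearer to the robot (smaller x) and to the left (greater y) of this point. The bare bench to the right of it is clear between dock and magazine.
- tap_mid (a point): Bystander: black knock-down tap, 14 x 78 x 14 mm, lying on the bench nearer the robot. The point is its centre.
- foam_mid (a point): Bystander: black foam sanding block, 48 x 88 x 32 mm, lying behind the dock. The point is its centre.
Mind the look-alikes: they are no part of the job. Leave any blue look-alike of the part that bears bottle_s0_mid alone.

How it is judged (in metres and radians):
On the way, in this order (a step that is already met when the one before it is completed fails the run):
1. the single bottle stands in the middle pocket of the short tray, its own tray still in the dock (x of bottle_single_mid in the frame of tray_short_mid between -0.009 and 0.009 m and y of bottle_single_mid in the frame of tray_short_mid between -0.008 and 0.008 m and z of bottle_single_mid in the frame of tray_short_mid between 0.038 and 0.05 m and angle between each of bottle_single_mid, bottle_s0_mid, bottle_s1_mid's own z axis and vertical below 0.12 rad and x of bottle_s0_mid in the frame of tray_short_mid between -0.053 and -0.035 m and y of bottle_s0_mid in the frame of tray_short_mid between -0.008 and 0.008 m and z of bottle_s0_mid in the frame of tray_short_mid between 0.038 and 0.05 m and x of bottle_s1_mid in the frame of tray_short_mid between 0.035 and 0.053 m and y of bottle_s1_mid in the frame of tray_short_mid between -0.008 and 0.008 m and z of bottle_s1_mid in the frame of tray_short_mid between 0.038 and 0.05 m and z of tray_single_mid in the frame of dock below 0.037 m), for 0.2 s.
2. the emptied tray stands level on the clear bench, outside dock and magazine, let go (height (world z) of tray_single_mid below 0.03 m and angle between tray_single_mid's own z axis and vertical below 0.08 rad and (x of tray_single_mid in the frame of dock above 0.1 m or x of tray_single_mid in the frame of dock below -0.1 m or y of tray_single_mid in the frame of dock above 0.12 m or y of tray_single_mid in the frame of dock below -0.12 m) and contact force between the fingers and tray_single below 0.1 N and linear speed of tray_single below 0.03 m/s), for 0.2 s.
At the end, for the whole second after the job is handed in: Both full trays stand in the dock (within 20 mm), every pocket holding an upright bottle (within 9 mm of its centre); the emptied tray sits nested on the pile tray in the magazine (centres within 4 mm, 40 +- 2.5 mm higher, level and aligned within 0.03 and 0.05 rad), at rest (x of bottle_single_mid in the frame of tray_short_mid between -0.009 and 0.009 m and y of bottle_single_mid in the frame of tray_short_mid between -0.008 and 0.008 m and z of bottle_single_mid in the frame of tray_short_mid between 0.038 and 0.05 m and angle between each of bottle_single_mid, bottle_s0_mid, bottle_s1_mid, bottle_f0_mid, bottle_f1_mid, bottle_f2_mid's own z axis and vertical below 0.12 rad and x of bottle_s0_mid in the frame of tray_short_mid between -0.053 and -0.035 m and y of bottle_s0_mid in the frame of tray_short_mid between -0.008 and 0.008 m and z of bottle_s0_mid in the frame of tray_short_mid between 0.038 and 0.05 m and x of bottle_s1_mid in the frame of tray_short_mid between 0.035 and 0.053 m and y of bottle_s1_mid in the frame of tray_short_mid between -0.008 and 0.008 m and z of bottle_s1_mid in the frame of tray_short_mid between 0.038 and 0.05 m and x of bottle_f0_mid in the frame of tray_full_mid between -0.053 and -0.035 m and y of bottle_f0_mid in the frame of tray_full_mid between -0.008 and 0.008 m and z of bottle_f0_mid in the frame of tray_full_mid between 0.038 and 0.05 m and x of bottle_f1_mid in the frame of tray_full_mid between -0.009 and 0.009 m and y of bottle_f1_mid in the frame of tray_full_mid between -0.008 and 0.008 m and z of bottle_f1_mid in the frame of tray_full_mid between 0.038 and 0.05 m and x of bottle_f2_mid in the frame of tray_full_mid between 0.035 and 0.053 m and y of bottle_f2_mid in the frame of tray_full_mid between -0.008 and 0.008 m and z of bottle_f2_mid in the frame of tray_full_mid between 0.038 and 0.05 m and z of tray_short_mid in the frame of dock between 0.028 and 0.037 m and angle between each of tray_short_mid, tray_full_mid's own z axis and vertical below 0.05 rad and distance of each of tray_short_mid, tray_full_mid from where it was at the start of the episode below 0.02 m and z of tray_full_mid in the frame of dock between 0.028 and 0.037 m and x of tray_single_mid in the frame of tray_pile_mid between -0.004 and 0.004 m and y of tray_single_mid in the frame of tray_pile_mid between -0.004 and 0.004 m and z of tray_single_mid in the frame of tray_pile_mid between 0.0375 and 0.0425 m and angle between each of tray_single_mid, tray_pile_mid's own z axis and vertical below 0.03 rad and angle between the x axis of tray_single_mid and the x axis of tray_pile_mid, either way round below 0.05 rad and x of tray_pile_mid in the frame of magazine between -0.006 and 0.006 m and z of tray_pile_mid in the frame of magazine between 0.024 and 0.03 m and y of tray_pile_mid in the frame of magazine between -0.02 and 0.02 m and contact force between the fingers and tray_single below 0.1 N and linear speed of tray_single below 0.03 m/s); the robot touches nothing.
It fails at once if a bottle is tipped by more than 0.6 rad (angle between any of bottle_single_mid, bottle_s0_mid, bottle_s1_mid, bottle_f0_mid, bottle_f1_mid, bottle_f2_mid's own z axis and vertical above 0.6 rad).
It fails at once if the emptied tray is dropped into the magazine (moves faster than 0.5 m/s there) (horizontal distance between tray_single_mid and magazine below 0.03 m and height (world z) of tray_single_mid below 0.15 m and linear speed of tray_single above 0.5 m/s).
It fails at once if the tap or the foam block on the bench is shifted by more than 20 mm (distance of any of tap_mid, foam_mid from where it was at the start of the episode above 0.02 m).
It also fails if it takes over 64 s, if anything falls off the work surface, if the arm or the gripper's body presses on something with over 40 N, if the wrist force passes 120 N, or if a joint passes its speed limit or range.

## Working session

There is one attempt and no reset: what is moved stays moved. The work goes in short steps, Python scripts to look and compute and a tool call to move; the robot and the scene stay as the last step left them, time stands still between calls to the robot, and variables do not carry over. Pictures are saved under pics/ and viewed, and the job is handed in when it is done.

Besides the shell and the picture viewer there is one more tool, called after "Emit:" as name(argument=value, ...) on one line, values as JSON. carry_out: Moves the arm, as the interface text tells. Its arguments: {"type":"object","properties":{"commands":{"type":"array"},"grip_force":{"type":"number"}},"required":["commands"]}

```bash
ls; mkdir -p pics; python3 - <<'E'
from station import bot, read_camera
import cv2,numpy as np
s=bot.sense(); print(s['t'],s['position'],s['eef_rot'],s['grip_width'])
for n in ['scene','top','wrist']:
    c=read_camera(n); cv2.imwrite(f'pics/{n}0.png',c['image']); np.savez(f'{n}0.npz',**c)
    print(n,c['camera_matrix'].tolist(),c['T'].round(3).tolist())
E
```

```text
pics
0.0 [ 286.62608936 -610.4235449   248.91285771] [[ 9.05271621e-01  4.24832697e-01 -6.86357181e-04]
 [ 4.24833088e-01 -9.05268677e-01  2.33885660e-03]
 [ 3.72285098e-04 -2.40888774e-03 -9.99997029e-01]] 85.81820983780692
scene [[483.21893486789605, 0.0, 324.1454132424589], [0.0, 483.21893486789605, 245.36481572366952], [0.0, 0.0, 1.0]] [[-0.913, -0.199, 0.357, 194.4], [-0.409, 0.429, -0.806, 644.726], [0.007, -0.881, -0.472, 498.437], [0.0, 0.0, 0.0, 1.0]]
top [[459.1501901443051, 0.0, 312.0468203061481], [0.0, 459.1501901443051, 242.23018624956603], [0.0, 0.0, 1.0]] [[0.009, -0.993, 0.115, 409.347], [-1.0, -0.006, 0.026, -39.235], [-0.025, -0.115, -0.993, 978.068], [0.0, 0.0, 0.0, 1.0]]
wrist [[421.80928926057027, 0.0, 328.10448027204603], [0.0, 421.80928926057027, 242.6290838349766], [0.0, 0.0, 1.0]] [[0.426, -0.856, -0.293, 359.354], [-0.905, -0.404, -0.133, -575.405], [-0.004, 0.322, -0.947, 372.751], [0.0, 0.0, 0.0, 1.0]]
```

View pics/top0.png

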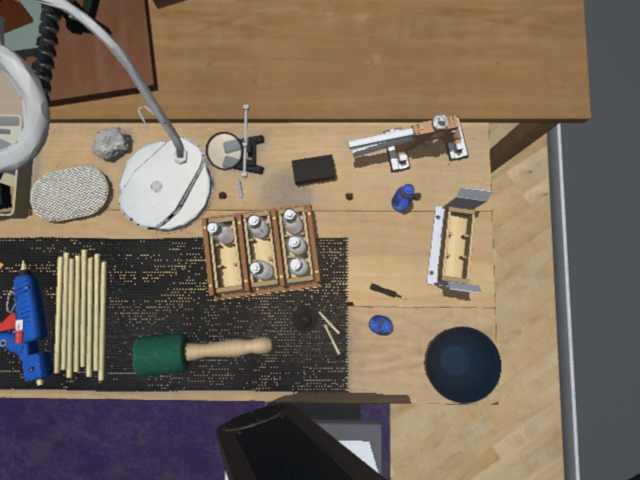

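View pics/scene0.png

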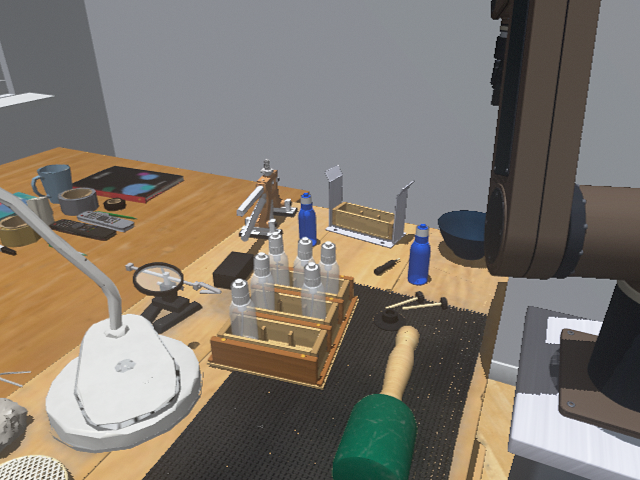

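```bash
cat > h.py <<'E'
import numpy as np,cv2
def pts(c):
    z=c['z_map'];K=c['camera_matrix'];T=c['T']
    v,u=np.mgrid[0:480,0:640]
    P=np.stack([(u-K[0,2])*z/K[0,0],(v-K[1,2])*z/K[1,1],z],-1)
    W=P@T[:3,:3].T+T[:3,3]; W[z<=0]=np.nan
    return W
def proj(c,p):
    T=c['T'];q=T[:3,:3].T@(np.asarray(p,float)-T[:3,3]);K=c['camera_matrix']
    return K[0,0]*q[0]/q[2]+K[0,2],K[1,1]*q[1]/q[2]+K[1,2]
E
python3 - <<'E'
from h import *
c=dict(np.load('top0.npz')); W=pts(c); Z=W[...,2]
for (u,v) in [(390,245),(300,370),(220,226),(257,220),(291,213),(295,242),(297,263),(260,268),(403,190),(380,325),(386,291),(314,170),(305,318),(165,185),(150,90),(120,30),(245,110),(228,150),(440,120),(435,240),(458,240),(470,290),(475,195),(462,330)]:
    print((u,v),W[v,u].round(0))
im=cv2.resize(c['image'][150:350,190:510],None,fx=2.5,fy=2.5,interpolation=cv2.INTER_CUBIC); cv2.imwrite('pics/topcrop.png',im)
h=np.clip(np.nan_to_num(Z),0,160)/160*255; h=cv2.applyColorMap(h.astype(np.uint8),cv2.COLORMAP_JET)
cv2.imwrite('pics/toph.png',cv2.resize(h[90:390,120:510],None,fx=2,fy=2,interpolation=0))
E
```

```text
(390, 245) [ 518. -180.    1.]
(300, 370) [256.   8.   4.]
(220, 226) [539. 158. 120.]
(257, 220) [549.  87. 129.]
(291, 213) [561.  22. 137.]
(295, 242) [507.  14. 136.]
(297, 263) [468.  10. 139.]
(260, 268) [459.  79. 130.]
(403, 190) [ 613. -192.  104.]
(380, 325) [ 356. -145.  106.]
(386, 291) [ 420. -170.   11.]
(314, 170) [673. -17.  31.]
(305, 318) [362.  -1.   3.]
(165, 185) [634. 290.  55.]
(150, 90) [766. 268. 213.]
(120, 30) [1038.  453.  -46.]
(245, 110) [789. 125.  71.]
(228, 150) [695. 152.  97.]
(440, 120) [ 735. -254.  151.]
(435, 240) [ 529. -276.    2.]
(458, 240) [ 528. -321.   12.]
(470, 290) [ 422. -304.  136.]
(475, 195) [ 599. -322.  127.]
(462, 330) [ 344. -313.   50.]
```

View pics/topcrop.png

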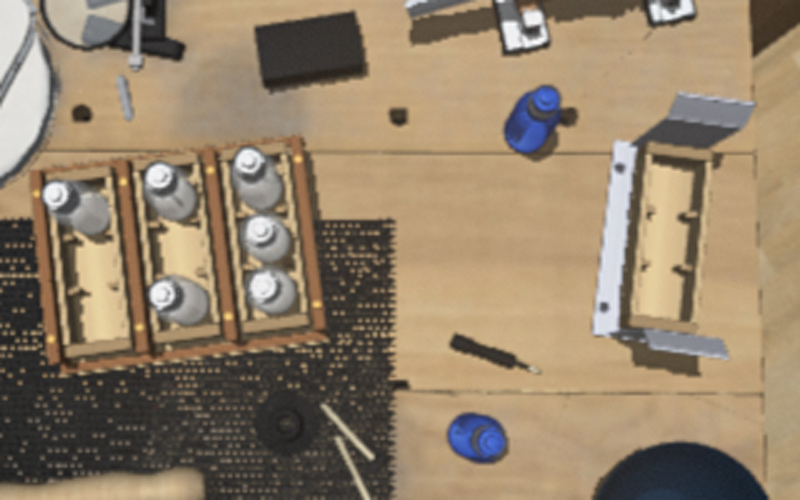

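View pics/toph.png

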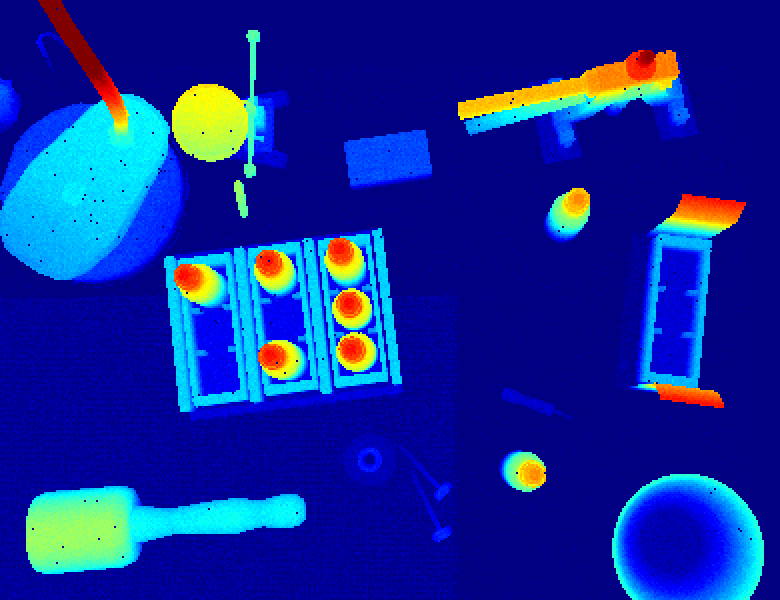

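```bash
python3 - <<'E'
from h import *
c=dict(np.load('top0.npz')); W=pts(c)
def fit(mask,name):
    p=W[mask][:,:2].astype(np.float32); 
    (cx,cy),(w,h),a=cv2.minAreaRect(p); print(name,len(p),np.round((cx,cy,w,h,a),1), 'z',np.median(W[mask][:,2]).round(1))
X,Y,Z=W[...,0],W[...,1],W[...,2]
def reg(x0,x1,y0,y1,z0,z1): return (X>x0)&(X<x1)&(Y>y0)&(Y<y1)&(Z>z0)&(Z<z1)
m=reg(400,625,-40,195,50,60)
# drop small comps
n,l,s,_=cv2.connectedComponentsWithStats(m.astype(np.uint8)); k=1+np.argmax(s[1:,4]); fit(l==k,'docktop')
fit(reg(400,620,-60,185,6.5,12),'dockbase')
for z0 in (46,):
  m=reg(430,610,-350,-270,z0,54); n,l,s,_=cv2.connectedComponentsWithStats(m.astype(np.uint8)); k=1+np.argmax(s[1:,4]); fit(l==k,'pile rim')
m=reg(400,640,-350,-250,2.5,5.5);fit(m,'magbase')
# caps
for nm,(u,v) in dict(single=(220,226),s1=(257,220),f2=(291,213),f1=(295,242),f0=(297,263),s0=(260,268)).items():
    x,y=X[v,u],Y[v,u]; m=(np.hypot(X-x,Y-y)<18)&(Z>127)&(Z<136); q=W[m]; print(nm,len(q),q.mean(0).round(1), np.ptp(q,axis=0).round(1))
fit(reg(630,720,-80,40,26,36),'foam'); fit(reg(390,450,-230,-120,7,20),'tap')
fit(reg(590,650,-230,-150,15,130),'blue1');fit(reg(330,390,-190,-120,15,130),'blue2')
# dock direction via rail line: right outer rail edge
E
```

```text
docktop 564 [491.4 161.  151.7  55.2   7.9] z 54.2
dockbase 602 [5.025e+02 6.340e+01 2.027e+02 2.444e+02 5.000e-01] z 8.7
pile rim 606 [ 514.1 -311.6   55.   151.9   83.2] z 49.1
magbase 529 [ 518.9 -283.9  232.5   84.8    6.9] z 3.7
single 65 [534.1 165.6 131.3] [21.  17.   8.3]
s1 84 [547.1  92.  131.3] [21.5 22.9  7.7]
f2 74 [558.8  24.9 131.1] [21.6 21.1  8.8]
f1 70 [508.3  15.7 131.4] [22.3 22.4  8.3]
f0 73 [467.1  13.  131.4] [20.4 22.   7.5]
s0 73 [459.   85.6 131.5] [22.1 18.7  8.5]
foam 922 [677.3 -16.3  49.3  88.    9.5] z 31.5
tap 162 [ 418.  -174.2   76.1   13.3   71. ] z 11.3
blue1 436 [ 608.  -200.2   38.5   33.5   60.9] z 79.0
blue2 372 [ 353.2 -152.3   35.1   37.6   72.5] z 81.1
```

```bash
python3 - <<'E'
from h import *
c=dict(np.load('top0.npz')); W=pts(c)
X,Y,Z=W[...,0],W[...,1],W[...,2]
m=(X>400)&(X<625)&(Y>-40)&(Y<195)&(Z>50)&(Z<60)
n,l,s,_=cv2.connectedComponentsWithStats(m.astype(np.uint8))
for k in range(1,n):
    if s[k,4]>60:
        p=W[l==k][:,:2].astype(np.float32); r=cv2.minAreaRect(p); print(s[k,4],np.round([*r[0],*r[1],r[2]],1))
# wrist cloud view of scene cam
c=dict(np.load('scene0.npz')); W=pts(c); X,Y,Z=W[...,0],W[...,1],W[...,2]
m=(X>400)&(X<625)&(Y>-40)&(Y<195)&(Z>126)&(Z<136)
n,l,s,_=cv2.connectedComponentsWithStats(m.astype(np.uint8))
for k in range(1,n):
    if s[k,4]>20: print('cap scene',s[k,4],W[l==k].mean(0).round(1), np.ptp(W[l==k],axis=0).round(1))
E
```

```text
372 [516.1 -17.2 158.6   9.9   7.9]
535 [512.2  17.9 152.1  54.    7.9]
381 [506.   54.  159.2  10.1   7.9]
546 [503.3  89.5 152.1  54.7   8.3]
382 [496.1 125.3 156.9  10.3   7.9]
564 [491.4 161.  151.7  55.2   7.9]
185 [457.5 192.   99.8  10.9   7.2]
cap scene 97 [557.3  26.1 130.2] [24.3 24.8 10. ]
cap scene 105 [505.2  21.2 130.1] [23.4 24.5  9.5]
cap scene 109 [464.7  18.5 130. ] [23.7 27.1  9.8]
cap scene 123 [542.7  95.5 130.2] [24.4 27.9  9.7]
cap scene 131 [459.9  90.4 130.1] [24.4 24.9  9.8]
cap scene 153 [531.9 174.8 130. ] [24.5 24.4 10. ]
```

Seen in the pictures: the dock is at about (262,250) in the top view, with its x axis at +7.9° in the world. Its left bay holds the single tray, with the bottle at (220,228). The middle bay holds the short tray and the right bay the full one. The pile tray is at (458,240) and the tap at (386,291).

Candidates for the single bottle:
- Clear bottles in the short tray at (257,222) and (260,268): these stay.
- Three clear bottles in the full tray at (291,215), (295,242) and (297,263): these stay.
- Blue look-alikes at (403,197) and (380,325): not part of the job.
- Clear bottle alone in its tray at (220,228): this is the one to move, and the close crop confirms it.

```bash
cat >> h.py <<'E'
def plan(target,yawx_deg):
    from station import bot
    s=bot.sense();R=np.array(s['eef_rot']);p=np.array(s['position'])
    d=R.T@(np.asarray(target,float)-p)
    a=np.degrees(np.arctan2(R[1,0],R[0,0])); da=(yawx_deg-a+180)%360-180
    print('t',round(s['t'],2),'pos',p.round(1),'yawx',a.round(2),'grip',round(s['grip_width'],1),'F',np.round(s['force'],1))
    print('tool shift mm',d.round(1),'turn rad',round(-np.radians(da),4),'rows>=',round(np.linalg.norm(d)/41.7,1), 'zaxis',R[:,2].round(4))
    print('joints',np.round(s['joints'],3))
E
python3 -c "
from h import *
plan((534.5,169.5,250),7.9)"
```

```text
t 0.15 pos [ 286.7 -610.6  249.2] yawx 25.14 grip 85.4 F [0.3 0.5 0.2]
tool shift mm [ 5.558e+02 -6.009e+02  5.000e-01] turn rad 0.3009 rows>= 19.6 zaxis [-5.0e-04  1.8e-03 -1.0e+00]
joints [-1.282  0.287  1.578  0.     1.279 -0.15 ]
```

Emit:
carry_out(commands=[[0.06,0.026,-0.028,0,0],[0.06,0.026,-0.028,0,0],[0.06,0.026,-0.028,0,0],[0.06,0.026,-0.028,0,0],[0.06,0.026,-0.028,0,0],[0.06,0.026,-0.028,0,0],[0.06,0.026,-0.028,0,0],[0.06,0.026,-0.028,0,0],[0.06,0.026,-0.028,0,0],[0.06,0.026,-0.028,0,0],[0.06,0.026,-0.028,0,0],[0.06,0.026,-0.028,0,0]], grip_force=40)

```text
t: 1.15
position: [426.4, -172.4, 250.2]
eef_rot: [[0.905, 0.424, 0.0], [0.424, -0.905, 0.0], [0.0, 0.0, -1.0]]
force: [0.3, 0.5, -0.0]
grip_width: 59.9
```

```bash
python3 -c "
from h import *
plan((534.5,169.5,250),7.9)"
```

```text
t 1.15 pos [ 426.4 -172.4  250.2] yawx 25.12 grip 59.9 F [ 0.3  0.5 -0. ]
tool shift mm [ 2.430e+02 -2.637e+02  2.000e-01] turn rad 0.3005 rows>= 8.6 zaxis [ 1.e-04  0.e+00 -1.e+00]
joints [-0.605 -0.206  2.085  0.     1.262  0.527]
```

Emit:
carry_out(commands=[[0.06,0.0243,-0.0264,0,0],[0.06,0.0243,-0.0264,0,0],[0.06,0.0243,-0.0264,0,0],[0.06,0.0243,-0.0264,0,0],[0.06,0.0243,-0.0264,0,0],[0.06,0.0243,-0.0264,0,0],[0.06,0.0243,-0.0264,0,0],[0.06,0.0243,-0.0264,0,0],[0.06,0.0243,-0.0264,0,0],[0.06,0.0243,-0.0264,0,0.1],[0.06,0,0,0,0.1],[0.06,0,0,0,0.1]])

```text
t: 2.15
position: [534.2, 170.0, 249.7]
eef_rot: [[0.991, 0.137, -0.001], [0.137, -0.991, -0.0], [-0.001, -0.0, -1.0]]
force: [0.1, -0.7, -0.5]
grip_width: 60.3
```

```bash
python3 -c "
from h import *
plan((534.5,169.5,129),7.9)
from station import read_camera
c=read_camera('wrist'); cv2.imwrite('pics/wrist1.png',c['image']); np.savez('w1.npz',**c)
W=pts(c);X,Y,Z=W[...,0],W[...,1],W[...,2]
m=(np.hypot(X-535,Y-169)<30)&(Z>125); q=W[m]; print(len(q),q.mean(0),q.min(0),q.max(0)); v,u=np.where(m); print(u.mean(),v.mean())
for z in (534.5,169.5,139),(502.8,90,139): print(proj(c,z))
for m in [(X>520)&(X<570)&(Y>75)&(Y<115)&(Z>127),(X>440)&(X<480)&(Y>65)&(Y<105)&(Z>127)]:
  q=W[m]; print(len(q), q.mean(0) if len(q) else '')
"
```

```text
t 2.15 pos [534.2 170.  249.7] yawx 7.88 grip 60.3 F [ 0.1 -0.7 -0.5]
tool shift mm [  0.4   0.6 120.7] turn rad -0.0004 rows>= 2.9 zaxis [-1.1e-03 -1.0e-04 -1.0e+00]
joints [0.127 0.036 1.861 0.    1.246 1.56 ]
10664 [544.10604865 163.94725383 280.28658892] [519.82255108 139.09130339 125.00754952] [554.05203166 198.60396685 315.42098817]
358.6926106526632 419.9414853713428
(np.float64(330.4471699632705), np.float64(243.21017417598665))
(np.float64(450.3992382153245), np.float64(307.9587421025057))
3648 [548.30525812 106.4032206  245.36225321]
0
```

View pics/wrist1.png

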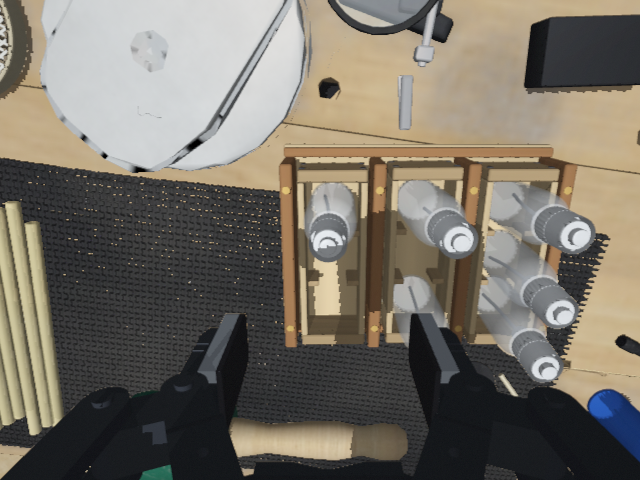

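The single bottle's cap is at (328,242), against a prediction of (330,243). I go down over it.

Emit:
carry_out(commands=[[0.06,0,0,0.03,0],[0.06,0,0,0.03,0],[0.06,0,0,0.03,0],[0.06,0,0,0.02,0],[0.06,0,0,0.0105,0],[0.06,0,0,0,0]])

```text
t: 2.7
position: [532.2, 167.4, 126.7]
eef_rot: [[0.99, 0.139, -0.006], [0.139, -0.99, -0.001], [-0.006, -0.0, -1.0]]
force: [-0.6, -0.3, 0.9]
grip_width: 59.8
```

```bash
python3 -c "
from h import *
plan((534.5,169.5,129),7.9)
from station import read_camera
c=read_camera('scene'); cv2.imwrite('pics/s2.png',cv2.resize(c['image'][130:400,150:450],None,fx=2.5,fy=2))
c=read_camera('wrist'); cv2.imwrite('pics/wrist2.png',c['image'])
"
```

```text
t 2.7 pos [532.2 167.4 126.7] yawx 7.99 grip 59.8 F [-0.6 -0.3  0.9]
tool shift mm [ 2.5 -1.8 -2.4] turn rad 0.0016 rows>= 0.1 zaxis [-6.2e-03 -7.0e-04 -1.0e+00]
joints [0.123 0.17  1.957 0.    1.02  1.554]
```

View pics/s2.png

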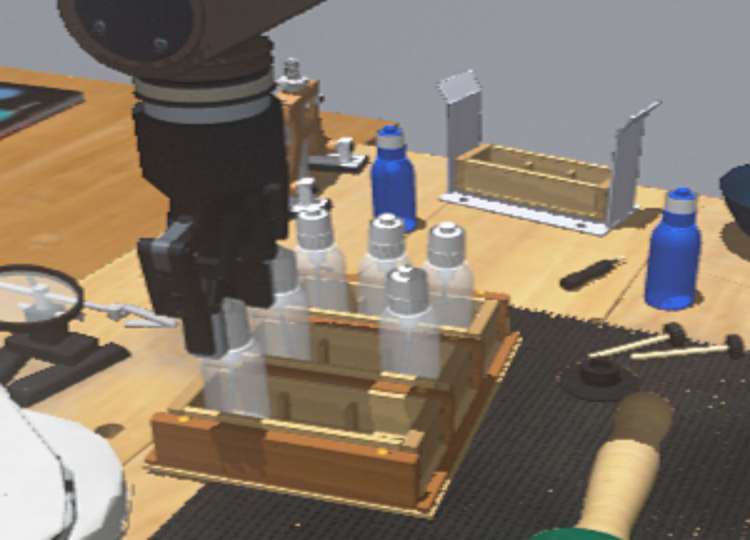

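View pics/wrist2.png

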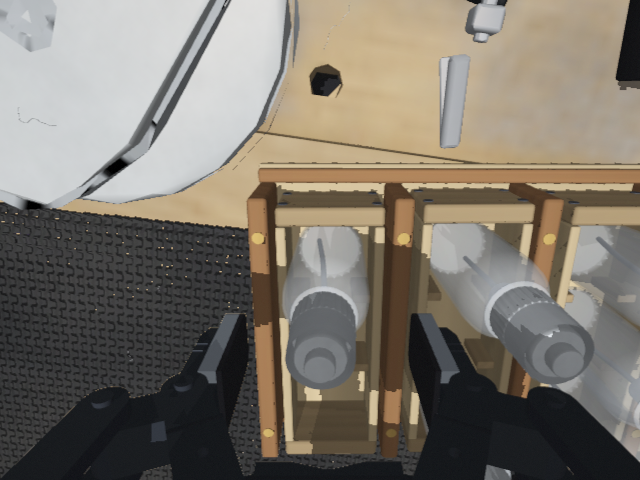

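Emit:
carry_out(commands=[[0.06,0.002,-0.0015,0,0],[0.06,0,0,0,0]])

```text
t: 2.97
position: [537.7, 170.0, 132.1]
eef_rot: [[0.99, 0.139, 0.004], [0.139, -0.99, 0.001], [0.004, -0.0, -1.0]]
force: [-0.1, 0.5, 0.4]
grip_width: 59.9
```

```bash
python3 -c "
from h import *
plan((534.5,169.5,129),7.9)
from station import bot
bot.sense()
plan((534.5,169.5,129),7.9)
"
```

```text
t 2.97 pos [537.7 170.  132.1] yawx 7.97 grip 59.9 F [-0.1  0.5  0.4]
tool shift mm [-3.3  0.1  3.1] turn rad 0.0012 rows>= 0.1 zaxis [ 4.3e-03  7.0e-04 -1.0e+00]
joints [0.126 0.17  1.946 0.    1.021 1.558]
t 2.97 pos [537.7 170.  132.1] yawx 7.97 grip 59.9 F [-0.1  0.5  0.4]
tool shift mm [-3.3  0.1  3.1] turn rad 0.0012 rows>= 0.1 zaxis [ 4.3e-03  7.0e-04 -1.0e+00]
joints [0.126 0.17  1.946 0.    1.021 1.558]
```

Emit:
carry_out(commands=[[0.06,0,0,0,0],[0.06,0,0,0,0],[0.06,0,0,0,0]])

```text
t: 3.22
position: [536.4, 169.8, 130.5]
eef_rot: [[0.99, 0.139, 0.001], [0.139, -0.99, 0.0], [0.001, 0.0, -1.0]]
force: [0.7, -0.0, -0.4]
grip_width: 60.1
```

Emit:
carry_out(commands=[[0.06,0,0,0,0]])

```text
t: 3.3
position: [536.2, 169.7, 130.2]
eef_rot: [[0.99, 0.138, 0.001], [0.138, -0.99, 0.0], [0.001, -0.0, -1.0]]
force: [-0.7, 0.1, 0.1]
grip_width: 59.8
```

Emit:
carry_out(commands=[[0.06,0,0,0,0]])

```text
t: 3.38
position: [536.1, 169.7, 129.9]
eef_rot: [[0.99, 0.138, 0.0], [0.138, -0.99, 0.0], [0.0, -0.0, -1.0]]
force: [-0.3, -0.0, -0.5]
grip_width: 59.9
```

Emit:
carry_out(commands=[[0.03,0,0,0,0],[0.015,0,0,0,0],[0.015,0,0,0,0],[0.015,0,0,0,0],[0.015,0,0,0,0],[0.015,0,0,0,0]], grip_force=40)

```text
t: 3.88
position: [536.2, 169.7, 130.0]
eef_rot: [[0.99, 0.138, 0.0], [0.138, -0.99, 0.0], [0.0, 0.0, -1.0]]
force: [-0.5, 0.6, 0.6]
grip_width: 22.5
```

```bash
python3 -c "
from h import *
plan((534.5,169.5,129),7.9)
from station import read_camera
c=read_camera('wrist'); cv2.imwrite('pics/wrist3.png',c['image'])
"
```

```text
t 3.88 pos [536.2 169.7 130. ] yawx 7.95 grip 22.5 F [-0.5  0.6  0.6]
tool shift mm [-1.8 -0.   1. ] turn rad 0.0009 rows>= 0.0 zaxis [ 4.e-04  1.e-04 -1.e+00]
joints [0.126 0.172 1.948 0.    1.021 1.558]
```

View pics/wrist3.png

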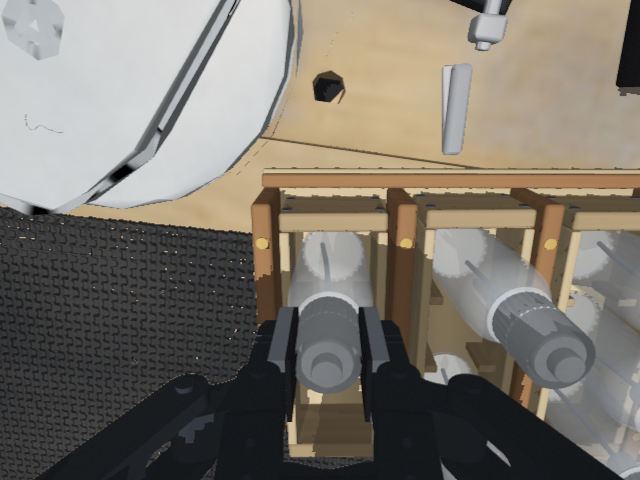

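Emit:
carry_out(commands=[[0.015,0,0,-0.01,0],[0.015,0,0,-0.02,0],[0.015,0,0,-0.025,0],[0.015,0,0,-0.025,0],[0.015,0,0,-0.025,0],[0.015,0,0,-0.02,0],[0.015,0,0,-0.01,0],[0.015,0,0,0,0],[0.015,0,0,0,0]])

```text
t: 4.68
position: [535.9, 169.7, 264.7]
eef_rot: [[0.99, 0.138, 0.0], [0.138, -0.99, 0.0], [0.0, -0.0, -1.0]]
force: [-0.2, 0.3, -0.7]
grip_width: 22.2
```

```bash
python3 -c "
from h import *
plan((503,90,265),7.9)
from station import read_camera
c=read_camera('scene'); cv2.imwrite('pics/s4.png',cv2.resize(c['image'][100:400,150:450],None,fx=2.5,fy=2))
"
```

```text
t 4.68 pos [535.9 169.7 264.7] yawx 7.96 grip 22.2 F [-0.2  0.3 -0.7]
tool shift mm [-43.6  74.4  -0.3] turn rad 0.001 rows>= 2.1 zaxis [ 1.e-04  0.e+00 -1.e+00]
joints [0.126 0.027 1.843 0.    1.272 1.558]
```

View pics/s4.png

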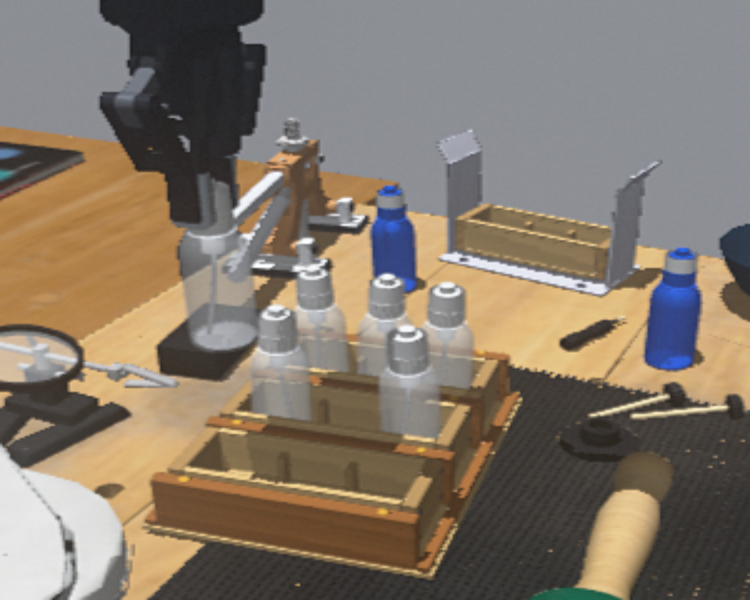

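```bash
python3 -c "
from h import *
c=dict(np.load('w1.npz')); W=pts(c);X,Y,Z=W[...,0],W[...,1],W[...,2]
m=(X>400)&(X<625)&(Y>-40)&(Y<200)&(Z>49)&(Z<60)
n,l,s,_=cv2.connectedComponentsWithStats(m.astype(np.uint8))
for k in range(1,n):
    if s[k,4]>150:
        p=W[l==k][:,:2].astype(np.float32); r=cv2.minAreaRect(p); print(s[k,4],np.round([*r[0],*r[1],r[2]],1),np.median(W[l==k][:,2]))
m=(X>500)&(X<570)&(Y>60)&(Y<200)&(Z>128)&(Z<142)
n,l,s,_=cv2.connectedComponentsWithStats(m.astype(np.uint8))
for k in range(1,n):
    if s[k,4]>50: print('cap',s[k,4],W[l==k].mean(0))
"
```

```text
2326 [494.9 125.6 158.9  10.2   7.9] 53.88581152100713
803 [558.8  62.   49.9  10.6   7.6] 53.65426508739404
3510 [512.3  12.  155.3  68.    8.1] 54.36716771299061
2668 [501.3  89.5 152.4  54.3   8.4] 54.713976488803354
3700 [489.6 160.9 152.2  54.1   8.3] 54.90312211572413
189 [551.9 106.   13.4  36.4  54.9] 54.59136283428296
285 [558.   35.1  16.5  37.7  74.9] 54.59405945527311
1403 [473.9 195.3 137.5  10.2   7.9] 53.9837107177388
322 [515.5  26.7  16.1  37.7  54.7] 54.63949463748449
378 [519.9 -14.6  29.9  14.1  54.8] 53.760630819801946
1022 [471.8  49.8  82.4  10.9   8.2] 53.76732327557133
466 [476.9  61.3  61.9   5.3   8.6] 54.66111442479425
cap 1086 [545.5401683   93.99387512 132.76643486]
cap 1011 [532.64842337 170.53585125 132.99620044]
```

```bash
python3 -c "
from h import *
plan((504.2,89.6,265),7.9)"
```

```text
t 4.73 pos [535.3 169.6 263.4] yawx 7.95 grip 22.6 F [ 0.6  0.8 -0.5]
tool shift mm [-41.9  74.9  -1.5] turn rad 0.0009 rows>= 2.1 zaxis [-2.4e-03 -3.0e-04 -1.0e+00]
joints [ 0.126  0.028  1.844 -0.     1.272  1.558]
```

Emit:
carry_out(commands=[[0.015,-0.006,0.011,0,0],[0.015,-0.009,0.016,0,0],[0.015,-0.009,0.016,0,0],[0.015,-0.009,0.016,0,0],[0.015,-0.0064,0.011,0,0],[0.015,-0.003,0.0047,0,0],[0.015,0,0,0,0],[0.015,0,0,0,0],[0.015,0,0,0,0],[0.015,0,0,0,0]])

```text
t: 5.57
position: [504.6, 90.4, 264.8]
eef_rot: [[0.99, 0.139, 0.0], [0.139, -0.99, 0.0], [0.0, -0.0, -1.0]]
force: [0.2, 0.6, -0.9]
grip_width: 22.2
```

```bash
python3 -c "
from h import *
plan((504.2,89.6,131),7.9)
from station import read_camera
c=read_camera('wrist'); cv2.imwrite('pics/wrist5.png',c['image']);np.savez('w5.npz',**c)
W=pts(c);X,Y,Z=W[...,0],W[...,1],W[...,2]
m=(X>400)&(X<625)&(Y>-40)&(Y<200)&(Z>49)&(Z<60)
n,l,s,_=cv2.connectedComponentsWithStats(m.astype(np.uint8))
for k in range(1,n):
    if s[k,4]>800:
        p=W[l==k][:,:2].astype(np.float32); r=cv2.minAreaRect(p); print(s[k,4],np.round([*r[0],*r[1],r[2]],1),np.median(W[l==k][:,2]))
c=read_camera('top'); cv2.imwrite('pics/t5.png',cv2.resize(c['image'][150:350,150:350],None,fx=3,fy=3))
"
```

```text
t 5.57 pos [504.6  90.4 264.8] yawx 8.0 grip 22.2 F [ 0.2  0.6 -0.9]
tool shift mm [ -0.5   0.7 133.8] turn rad 0.0017 rows>= 3.2 zaxis [ 0.e+00  2.e-04 -1.e+00]
joints [-0.021 -0.088  1.955  0.     1.275  1.41 ]
2295 [494.4 125.5 158.5  10.3   7.9] 53.95178757740638
2122 [505.1  54.3 157.3  10.3   7.8] 53.85264231839892
1891 [514.1 -17.  159.5  11.    7.8] 53.70088800198067
2495 [520.6  92.4 112.5  54.1   8.5] 54.89207715865393
4069 [489.3 161.  151.7  54.7   8.4] 54.94572547585733
2356 [510.4  17.9 151.1  54.7   8. ] 54.71124216999641
1637 [475.2 195.2 140.5  10.7   7.7] 53.93868474520002
```

View pics/wrist5.png

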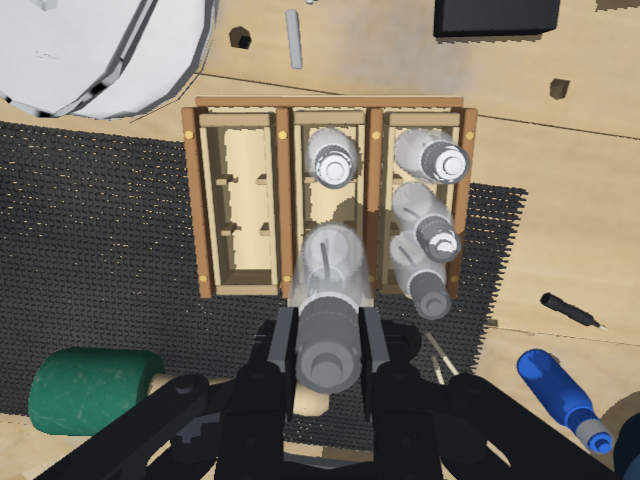

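The bottle is held upright at (330,290) over the middle pocket, with s1 behind it at (335,165). I lower it in two stages.

Emit:
carry_out(commands=[[0.015,-0.0005,0.0007,0.01,0],[0.015,0,0,0.02,0],[0.015,0,0,0.025,0],[0.015,0,0,0.025,0],[0.015,0,0,0.018,0],[0.015,0,0,0.008,0],[0.015,0,0,0,0],[0.015,0,0,0,0],[0.015,0,0,0,0],[0.015,0,0,0,0]])

```text
t: 6.5
position: [505.2, 89.1, 160.5]
eef_rot: [[0.99, 0.138, 0.003], [0.138, -0.99, -0.0], [0.003, 0.001, -1.0]]
force: [-0.6, 0.4, 0.0]
grip_width: 22.6
```

```bash
python3 -c "
from h import *
plan((504.2,89.6,131),7.9)
from station import read_camera
c=read_camera('wrist'); cv2.imwrite('pics/wrist6.png',c['image'])
"
```

```text
t 6.5 pos [505.2  89.1 160.5] yawx 7.96 grip 22.6 F [-0.6  0.4  0. ]
tool shift mm [-1.  -0.7 29.5] turn rad 0.001 rows>= 0.7 zaxis [ 3.2e-03 -1.0e-04 -1.0e+00]
joints [-0.023  0.022  2.049 -0.     1.068  1.408]
```

View pics/wrist6.png

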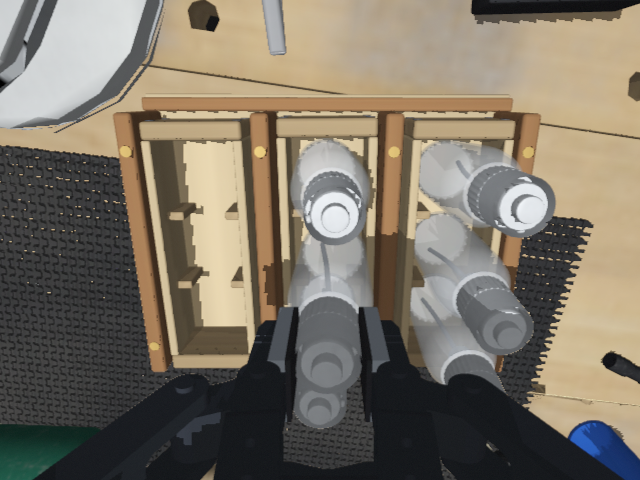

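Emit:
carry_out(commands=[[0.015,0,0,0.007,0],[0.015,0,0,0.007,0],[0.015,0,0,0.006,0],[0.015,0,0,0.005,0],[0.015,0,0,0.002,0],[0.015,0,0,0,0],[0.015,0,0,0,0],[0.015,0,0,0,0],[0.015,0,0,0,0]])

```text
t: 7.3
position: [504.3, 89.1, 132.2]
eef_rot: [[0.99, 0.138, 0.001], [0.138, -0.99, -0.0], [0.001, 0.0, -1.0]]
force: [0.1, 0.2, -0.7]
grip_width: 22.7
```

```bash
python3 -c "
from h import *
plan((504.2,89.6,130),7.9)
from station import read_camera
c=read_camera('wrist'); cv2.imwrite('pics/wrist7.png',c['image'])
"
```

```text
t 7.3 pos [504.3  89.1 132.2] yawx 7.95 grip 22.7 F [ 0.1  0.2 -0.7]
tool shift mm [-0.1 -0.5  2.2] turn rad 0.0009 rows>= 0.1 zaxis [ 8.e-04 -0.e+00 -1.e+00]
joints [-0.024  0.06   2.067  0.     1.013  1.408]
```

View pics/wrist7.png

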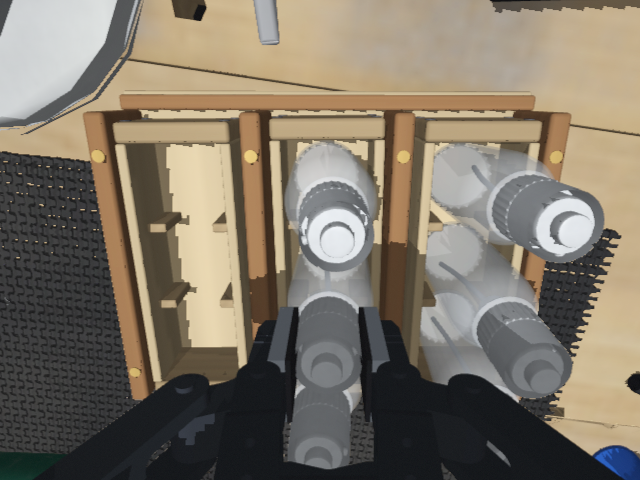

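Emit:
carry_out(commands=[[0.015,0,0,0.001,0],[0.015,0,0,0.001,0],[0.015,0,0,0,0],[0.015,0,0,0,0]])

```text
t: 7.68
position: [504.2, 89.1, 130.0]
eef_rot: [[0.99, 0.138, 0.0], [0.138, -0.99, 0.0], [0.0, 0.0, -1.0]]
force: [-0.3, -0.3, -0.9]
grip_width: 22.2
```

Emit:
carry_out(commands=[[0.026,0,0,0,0],[0.03,0,0,0,0],[0.04,0,0,0,0],[0.055,0,0,0,0],[0.055,0,0,0,0],[0.055,0,0,0,0]])

```text
t: 8.18
position: [504.0, 89.1, 129.8]
eef_rot: [[0.99, 0.138, 0.0], [0.138, -0.99, 0.0], [0.0, -0.0, -1.0]]
force: [-0.5, 0.3, -0.0]
grip_width: 55.2
```

Emit:
carry_out(commands=[[0.055,0,0,-0.02,0],[0.055,0,0,-0.03,0],[0.055,0,0,-0.03,0],[0.055,0,0,-0.03,0],[0.055,0,0,-0.02,0],[0.055,0,0,0,0],[0.055,0,0,0,0]])

```text
t: 8.77
position: [504.6, 89.1, 261.2]
eef_rot: [[0.99, 0.138, 0.003], [0.138, -0.99, -0.0], [0.003, 0.001, -1.0]]
force: [-0.1, 0.2, -0.7]
grip_width: 55.0
```

```bash
python3 -c "
from h import *
plan((419.5,150.5,250),97.9)
from station import read_camera
c=read_camera('wrist'); cv2.imwrite('pics/wrist8.png',c['image'])
c=read_camera('scene'); cv2.imwrite('pics/s8.png',cv2.resize(c['image'][180:400,200:400],None,fx=3,fy=2.5))
W=pts(c);X,Y,Z=W[...,0],W[...,1],W[...,2]
m=(X>400)&(X<625)&(Y>-40)&(Y<195)&(Z>126)&(Z<136)
n,l,s,_=cv2.connectedComponentsWithStats(m.astype(np.uint8))
for k in range(1,n):
    if s[k,4]>20: print('cap scene',s[k,4],W[l==k].mean(0).round(1), np.ptp(W[l==k],axis=0).round(1))
"
```

```text
t 8.77 pos [504.6  89.1 261.2] yawx 7.95 grip 55.0 F [-0.1  0.2 -0.7]
tool shift mm [-75.9 -72.6  10.9] turn rad -1.5699 rows>= 2.5 zaxis [ 3.2e-03 -1.0e-04 -1.0e+00]
joints [-0.023 -0.087  1.961 -0.     1.265  1.408]
cap scene 103 [556.8  27.7 130.3] [24.1 23.9  9.6]
cap scene 110 [506.7  20.3 130.2] [24.5 25.4  9.9]
cap scene 113 [464.7  17.2 130.1] [24.5 26.4  9.9]
cap scene 123 [544.3  96.2 130.1] [23.3 25.6 10. ]
cap scene 128 [499.6  93.6 130. ] [24.6 25.9  9.8]
cap scene 129 [458.4  90.3 129.9] [24.  24.9  9.8]
```

View pics/s8.png

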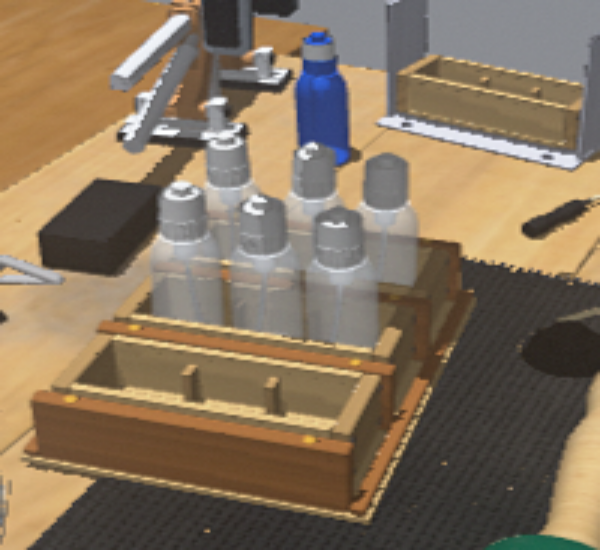

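View pics/wrist8.png

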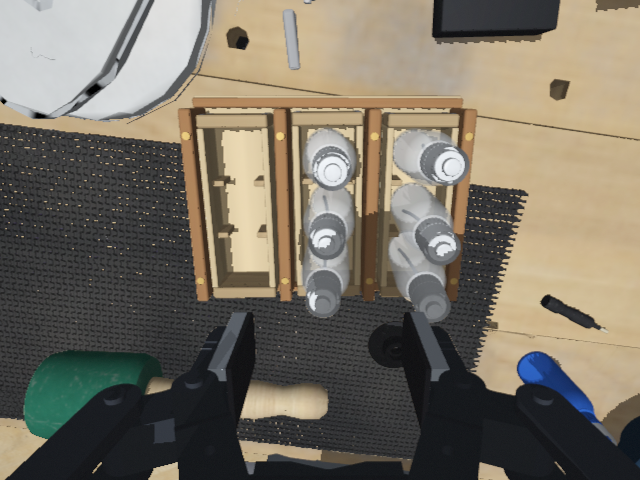

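Three bottles now stand in the short tray, with caps at (333,170), (328,240) and (323,293) in the wrist view. The new one is within 2 mm of the middle. Next is the near end wall of the emptied tray.

Emit:
carry_out(commands=[[0.04,-0.019,-0.018,0,0],[0.04,-0.019,-0.018,0,0],[0.04,-0.019,-0.018,0,0],[0.04,-0.019,-0.018,0,-0.12],[0.04,0,0,0,-0.12],[0.04,0,0,0,-0.12],[0.04,0,0,0,-0.12],[0.04,0,0,0,-0.12],[0.04,0,0,0,-0.12],[0.04,0,0,0,-0.12],[0.04,0,0,0,-0.12],[0.04,0,0,0,-0.12]])

```text
t: 9.87
position: [417.7, 149.7, 257.4]
eef_rot: [[0.339, 0.941, -0.004], [0.941, -0.339, -0.001], [-0.002, -0.004, -1.0]]
force: [0.4, -0.8, 0.0]
grip_width: 40.0
```

Emit:
carry_out(commands=[[0.04,0,0,0,-0.12],[0.04,0,0,0,-0.12],[0.04,0,0,0,-0.12],[0.04,0,0,0,-0.12],[0.04,0,0,0,-0.012],[0.04,0,0,0,0],[0.04,0,0,0,0],[0.04,0,0,0,0],[0.04,0,0,0,0]])

```text
t: 10.62
position: [418.7, 149.9, 259.5]
eef_rot: [[-0.138, 0.99, -0.001], [0.99, 0.138, -0.0], [0.0, -0.001, -1.0]]
force: [0.5, 0.4, -0.7]
grip_width: 39.8
```

```bash
python3 -c "
from h import *
plan((420.2,151,45),98.1)
from station import read_camera
c=read_camera('wrist'); cv2.imwrite('pics/wrist9.png',c['image']); np.savez('w9.npz',**c)
print(proj(c,(420.2,151,55)))
W=pts(c);X,Y,Z=W[...,0],W[...,1],W[...,2]
m=(X>390)&(X<625)&(Y>-40)&(Y<200)&(Z>49)&(Z<60)
n,l,s,_=cv2.connectedComponentsWithStats(m.astype(np.uint8))
for k in range(1,n):
    if s[k,4]>800:
        p=W[l==k][:,:2].astype(np.float32); r=cv2.minAreaRect(p); print(s[k,4],np.round([*r[0],*r[1],r[2]],1),np.median(W[l==k][:,2]))
"
```

```text
t 10.62 pos [418.7 149.9 259.5] yawx 97.96 grip 39.8 F [ 0.5  0.4 -0.7]
tool shift mm [  0.9   1.8 214.5] turn rad -0.0025 rows>= 5.1 zaxis [-6.e-04 -0.e+00 -1.e+00]
joints [ 0.115 -0.253  2.106  0.     1.289 -0.024]
(np.float64(333.46079874716423), np.float64(208.94159658451048))
1714 [470.9 195.6 131.   10.5   8.1] 53.666968966439526
4180 [489.1 161.7 152.   54.7   8.6] 54.52240424890459
2337 [494.4 126.6 159.   10.4   7.9] 53.48264137428464
2929 [499.2  83.9 157.8  67.3   8.6] 54.25264410431237
1168 [451.5   4.3  36.7  69.2   3.3] 54.092493587733884
```

View pics/wrist9.png

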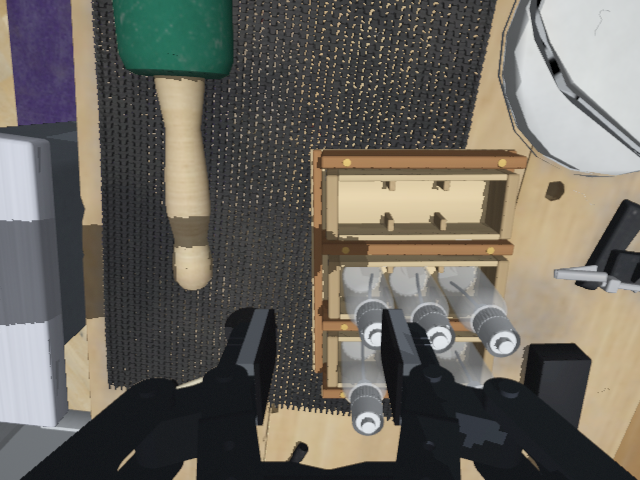

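Emit:
carry_out(commands=[[0.04,0.0011,0.0013,0.02,0],[0.04,0,0,0.03,0],[0.04,0,0,0.03,0],[0.04,0,0,0.03,0],[0.04,0,0,0.025,0],[0.04,0,0,0.01,0],[0.04,0,0,0,0],[0.04,0,0,0,0],[0.04,0,0,0,0],[0.04,0,0,0,0]])

```text
t: 11.5
position: [421.5, 151.3, 117.0]
eef_rot: [[-0.139, 0.99, 0.004], [0.99, 0.139, 0.0], [-0.0, 0.004, -1.0]]
force: [-0.4, 0.4, -0.4]
grip_width: 39.8
```

```bash
python3 -c "
from h import *
plan((419.8,151.2,45),98.1)
from station import read_camera
c=read_camera('wrist'); cv2.imwrite('pics/wrist10.png',c['image'])
"
```

```text
t 11.5 pos [421.5 151.3 117. ] yawx 98.02 grip 39.8 F [-0.4  0.4 -0.4]
tool shift mm [ 0.1 -2.  71.9] turn rad -0.0014 rows>= 1.7 zaxis [ 4.1e-03  5.0e-04 -1.0e+00]
joints [ 0.117 -0.066  2.226 -0.     0.978 -0.022]
```

View pics/wrist10.png

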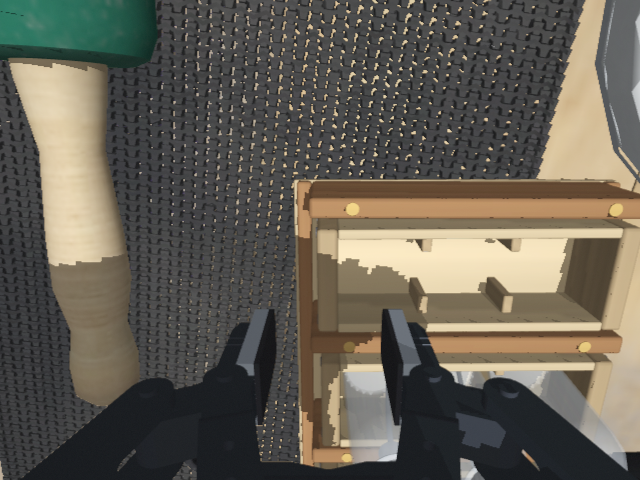

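Emit:
carry_out(commands=[[0.04,0,0,0.015,0],[0.04,0,0,0.02,0],[0.04,0,0,0.02,0],[0.04,0,0,0.01,0],[0.04,0,0,0.005,0],[0.04,0,0,0,0],[0.04,0,0,0,0],[0.04,0,0,0,0],[0.04,0,0,0,0],[0.04,0,0,0,0]])

```text
t: 12.38
position: [420.6, 151.2, 45.7]
eef_rot: [[-0.14, 0.99, 0.002], [0.99, 0.14, 0.0], [-0.0, 0.002, -1.0]]
force: [-0.3, -1.1, 0.1]
grip_width: 40.4
```

```bash
python3 -c "
from h import *
plan((419.8,151.2,45),98.1)
from station import read_camera
c=read_camera('wrist'); cv2.imwrite('pics/wrist11.png',c['image'])
c=read_camera('scene'); cv2.imwrite('pics/s11.png',cv2.resize(c['image'][180:400,180:420],None,fx=3,fy=2.5))
"
```

```text
t 12.38 pos [420.6 151.2  45.7] yawx 98.03 grip 40.4 F [-0.3 -1.1  0.1]
tool shift mm [ 0.1 -0.8  0.7] turn rad -0.0013 rows>= 0.0 zaxis [ 1.8e-03  2.0e-04 -1.0e+00]
joints [ 0.118  0.07   2.253 -0.     0.817 -0.023]
```

View pics/wrist11.png

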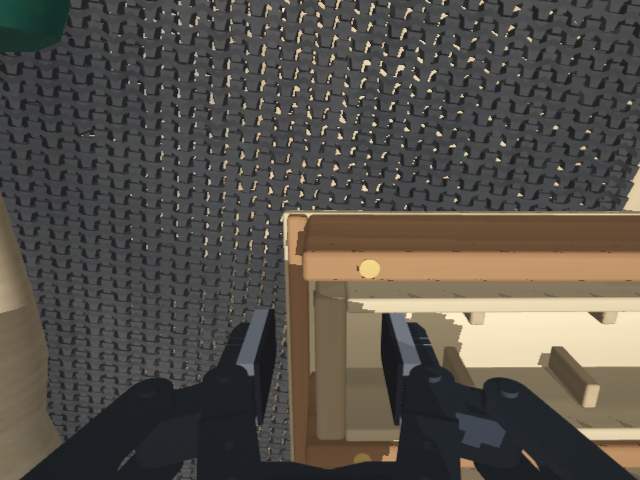

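View pics/s11.png

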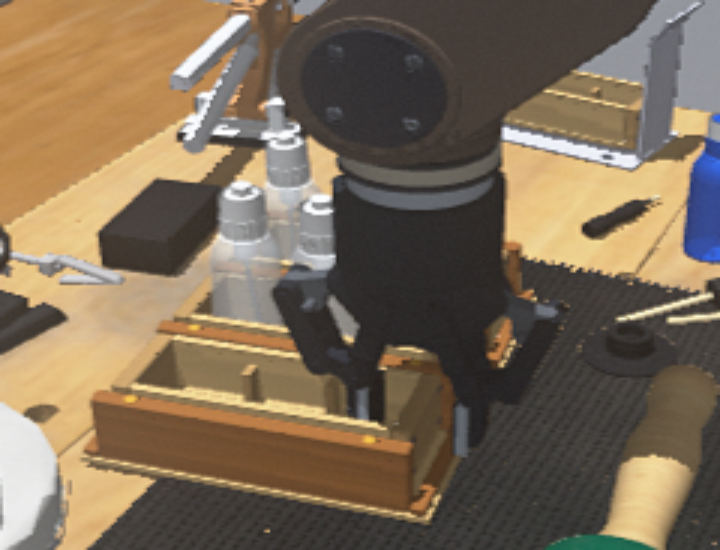

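Emit:
carry_out(commands=[[0.02,0,0,0,0],[0.004,0,0,0,0],[0.004,0,0,0,0],[0.004,0,0,0,0],[0.004,0,0,0,0],[0.004,0,0,0,0]], grip_force=90)

```text
t: 12.98
position: [420.1, 151.2, 45.1]
eef_rot: [[-0.14, 0.99, 0.0], [0.99, 0.14, -0.0], [-0.0, 0.0, -1.0]]
force: [-1.4, 0.7, 4.4]
grip_width: 8.5
```

Emit:
carry_out(commands=[[0.004,0,0,-0.003,0],[0.004,0,0,-0.006,0],[0.004,0,0,-0.01,0],[0.004,0,0,-0.012,0],[0.004,0,0,-0.012,0],[0.004,0,0,-0.008,0],[0.004,0,0,-0.004,0],[0.004,0,0,0,0],[0.004,0,0,0,0]])

```text
t: 13.73
position: [419.8, 151.1, 99.9]
eef_rot: [[-0.14, 0.99, 0.0], [0.99, 0.14, -0.0], [-0.0, 0.0, -1.0]]
force: [-0.1, 0.3, -1.8]
grip_width: 8.1
```

```bash
python3 -c "
from h import *
plan((419.8,151.2,45),98.1)
from station import read_camera
c=read_camera('scene'); cv2.imwrite('pics/s12.png',cv2.resize(c['image'][180:400,180:420],None,fx=3,fy=2.5))
"
```

```text
t 13.73 pos [419.8 151.1  99.9] yawx 98.02 grip 8.1 F [-0.1  0.3 -1.8]
tool shift mm [ 0.1  0.  54.9] turn rad -0.0014 rows>= 1.3 zaxis [ 1.e-04 -0.e+00 -1.e+00]
joints [ 0.117 -0.038  2.236 -0.     0.943 -0.023]
```

View pics/s12.png

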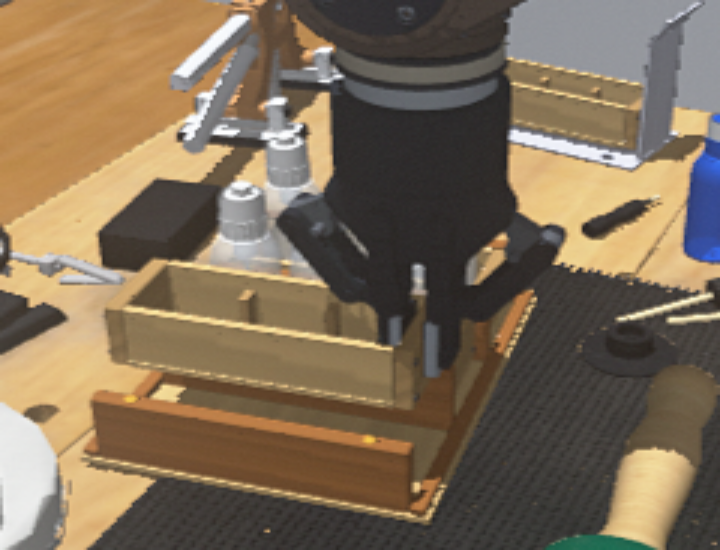

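Emit:
carry_out(commands=[[0.004,0,0,-0.01,0],[0.004,0,0,-0.018,0],[0.004,0,0,-0.022,0],[0.004,0,0,-0.025,0],[0.004,0,0,-0.025,0],[0.004,0,0,-0.02,0],[0.004,0,0,-0.015,0],[0.004,0,0,-0.01,0],[0.004,0,0,-0.005,0],[0.004,0,0,0,0]])

```text
t: 14.62
position: [420.3, 151.2, 250.7]
eef_rot: [[-0.14, 0.99, 0.001], [0.99, 0.14, 0.0], [-0.0, 0.001, -1.0]]
force: [-0.7, -0.4, -1.4]
grip_width: 8.6
```

```bash
python3 -c "
from h import *
plan((464.5,-121.6,250),83.2)
"
```

```text
t 14.62 pos [420.3 151.2 250.7] yawx 98.02 grip 8.6 F [-0.7 -0.4 -1.4]
tool shift mm [-276.3    5.7    0.7] turn rad 0.2587 rows>= 6.6 zaxis [ 1.5e-03  2.0e-04 -1.0e+00]
joints [ 0.117 -0.241  2.113  0.     1.268 -0.023]
```

Emit:
carry_out(commands=[[0.004,-0.012,0,0,0],[0.004,-0.022,0.002,0,0],[0.004,-0.03,0.002,0,0],[0.004,-0.034,0.002,0,0],[0.004,-0.036,0,0,0],[0.004,-0.036,0,0,0],[0.004,-0.034,0,0,0],[0.004,-0.03,0,0,0],[0.004,-0.022,0,0,0],[0.004,-0.014,0,0,0.04],[0.004,-0.006,0,0,0.06],[0.004,0,0,0,0.06]])

```text
t: 15.62
position: [463.4, -122.7, 247.8]
eef_rot: [[0.025, 1.0, -0.003], [1.0, -0.025, 0.001], [0.001, -0.003, -1.0]]
force: [-1.6, 1.1, -1.0]
grip_width: 8.6
```

Emit:
carry_out(commands=[[0.004,0,0,0,0.06],[0.004,0,0,0,0.039],[0.004,0,0,0,0],[0.004,0,0,0,0],[0.004,0,0,0,0]])

```text
t: 16.03
position: [463.8, -121.1, 248.9]
eef_rot: [[0.118, 0.993, -0.002], [0.993, -0.118, 0.001], [0.001, -0.002, -1.0]]
force: [0.6, 0.7, -1.4]
grip_width: 8.4
```

```bash
python3 -c "
from h import *
plan((464.5,-121.6,37),83.2)
from station import read_camera
c=read_camera('scene'); cv2.imwrite('pics/s13.png',c['image'])
c=read_camera('wrist'); cv2.imwrite('pics/wrist13.png',c['image'])
"
```

```text
t 16.03 pos [ 463.8 -121.1  248.9] yawx 83.24 grip 8.4 F [ 0.6  0.7 -1.4]
tool shift mm [ -0.5   1.1 211.9] turn rad 0.0007 rows>= 5.1 zaxis [-1.6e-03  8.0e-04 -1.0e+00]
joints [-0.468 -0.155  2.044 -0.     1.254 -0.35 ]
```

View pics/s13.png

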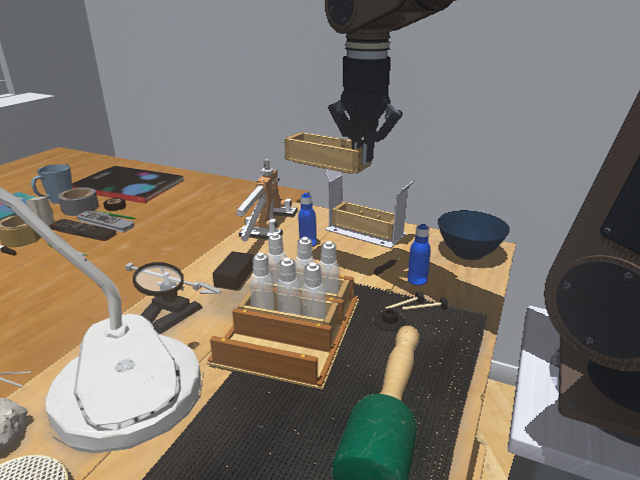

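View pics/wrist13.png

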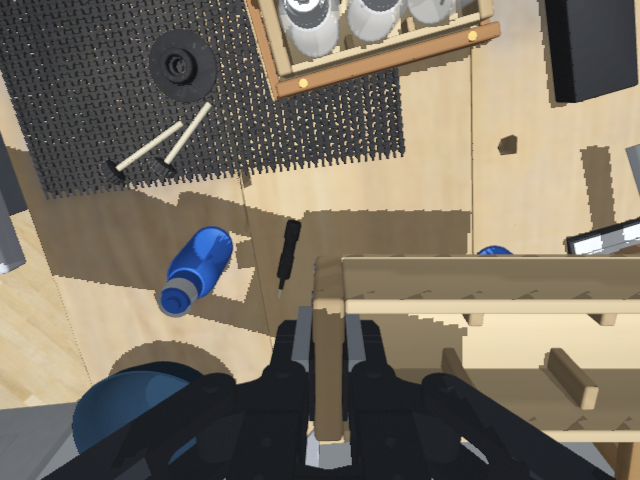

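```bash
python3 -c "
from h import *
c=dict(np.load('top0.npz')); W=pts(c)
g=cv2.cvtColor(c['image'],cv2.COLOR_BGR2GRAY)
for v in (250,265,280): print(v,[ (u,int(g[v,u]),W[v,u,:2].round(0).tolist()) for u in range(342,354,2)])
plan((472,-133,60),90)
"
```

```text
250 [(342, 48, [506.0, -78.0]), (344, 53, [506.0, -82.0]), (346, 59, [506.0, -87.0]), (348, 134, [506.0, -91.0]), (350, 161, [507.0, -95.0]), (352, 161, [506.0, -99.0])]
265 [(342, 84, [474.0, -78.0]), (344, 57, [474.0, -82.0]), (346, 113, [474.0, -87.0]), (348, 149, [474.0, -91.0]), (350, 179, [475.0, -95.0]), (352, 178, [475.0, -100.0])]
280 [(342, 54, [442.0, -78.0]), (344, 86, [442.0, -82.0]), (346, 84, [442.0, -87.0]), (348, 172, [442.0, -91.0]), (350, 175, [442.0, -95.0]), (352, 180, [443.0, -100.0])]
t 16.13 pos [ 464.  -121.2  249.4] yawx 83.23 grip 8.9 F [ 0.1  0.4 -0.5]
tool shift mm [-10.8   9.5 189.4] turn rad -0.1182 rows>= 4.6 zaxis [-8.e-04  3.e-04 -1.e+00]
joints [-0.467 -0.155  2.043 -0.     1.254 -0.349]
```

Emit:
carry_out(commands=[[0.004,-0.005,0.005,0,0],[0.004,-0.006,0.0045,0,-0.04],[0.004,0,0,0.01,-0.04],[0.004,0,0,0.02,-0.038],[0.004,0,0,0.03,0],[0.004,0,0,0.03,0],[0.004,0,0,0.03,0],[0.004,0,0,0.03,0],[0.004,0,0,0.02,0],[0.004,0,0,0.013,0],[0.004,0,0,0.006,0],[0.004,0,0,0,0]])

```text
t: 17.13
position: [471.6, -133.2, 59.3]
eef_rot: [[0.001, 1.0, -0.003], [1.0, -0.001, 0.001], [0.001, -0.003, -1.0]]
force: [-0.4, -0.7, -0.7]
grip_width: 8.8
```

Emit:
carry_out(commands=[[0.004,0,0,0,0],[0.004,0,0,0,0],[0.004,0,0,0,0],[0.004,0,0,0,0]])

```text
t: 17.47
position: [473.1, -133.8, 62.1]
eef_rot: [[0.001, 1.0, 0.002], [1.0, -0.001, -0.001], [-0.001, 0.002, -1.0]]
force: [0.9, -0.6, -1.2]
grip_width: 8.3
```

```bash
python3 -c "
from h import *
plan((472,-133,37),90)
from station import read_camera
c=read_camera('scene'); cv2.imwrite('pics/s14.png',cv2.resize(c['image'][130:330,200:460],None,fx=3,fy=3))
"
```

```text
t 17.47 pos [ 473.1 -133.8   62.1] yawx 89.95 grip 8.3 F [ 0.9 -0.6 -1.2]
tool shift mm [ 0.9 -1.2 25.1] turn rad -0.0009 rows>= 0.6 zaxis [ 0.0022 -0.0012 -1.    ]
joints [-0.482  0.132  2.145 -0.     0.862 -0.481]
```

View pics/s14.png

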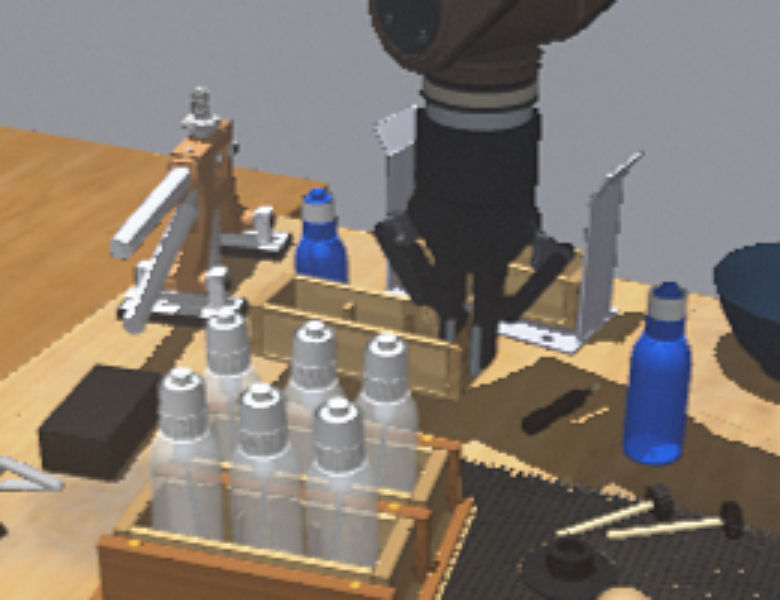

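Emit:
carry_out(commands=[[0.004,0,0,0.006,0],[0.004,0,0,0.007,0],[0.004,0,0,0.006,0],[0.004,0,0,0.003,0],[0.004,0,0,0.001,0],[0.004,0,0,0,0],[0.004,0,0,0,0],[0.004,0,0,0,0],[0.004,0,0,0,0],[0.004,0,0,0,0]])

```text
t: 18.35
position: [472.5, -133.5, 38.1]
eef_rot: [[0.001, 1.0, 0.001], [1.0, -0.001, -0.0], [-0.0, 0.001, -1.0]]
force: [-0.4, -0.2, -1.5]
grip_width: 8.5
```

Emit:
carry_out(commands=[[0.004,0,0,0.001,0],[0.004,0,0,0.001,0],[0.004,0,0,0,0],[0.004,0,0,0,0]])

```text
t: 18.68
position: [472.5, -133.5, 36.2]
eef_rot: [[0.001, 1.0, 0.0], [1.0, -0.001, -0.0], [-0.0, 0.0, -1.0]]
force: [-0.6, 0.5, 0.7]
grip_width: 8.3
```

Emit:
carry_out(commands=[[0.012,0,0,0,0],[0.018,0,0,0,0],[0.028,0,0,0,0],[0.028,0,0,0,0],[0.028,0,0,0,0],[0.028,0,0,0,0],[0.028,0,0,0,0]])

```text
t: 19.27
position: [472.3, -133.4, 35.8]
eef_rot: [[0.001, 1.0, -0.0], [1.0, -0.001, 0.0], [0.0, -0.0, -1.0]]
force: [-0.9, 0.8, 0.7]
grip_width: 27.6
```

Emit:
carry_out(commands=[[0.028,0,0,-0.01,0],[0.028,0,0,-0.02,0],[0.028,0,0,-0.03,0],[0.028,0,0,-0.035,0],[0.085,0,0,-0.035,0],[0.085,0,0,-0.03,0],[0.085,0,0.03,0,0],[0.085,0,0.04,0,0]])

```text
t: 19.93
position: [543.3, -134.1, 201.1]
eef_rot: [[0.002, 1.0, 0.007], [1.0, -0.002, -0.004], [-0.004, 0.007, -1.0]]
force: [0.6, -1.0, 0.5]
grip_width: 75.0
```

```bash
cat >> h.py <<'E'
def rect(W,x0,x1,y0,y1,z0,z1):
    X,Y,Z=W[...,0],W[...,1],W[...,2]
    m=(X>x0)&(X<x1)&(Y>y0)&(Y<y1)&(Z>z0)&(Z<z1)
    n,l,s,_=cv2.connectedComponentsWithStats(m.astype(np.uint8)); k=1+np.argmax(s[1:,4])
    q=W[l==k]; r=cv2.minAreaRect(q[:,:2].astype(np.float32))
    print(len(q),np.round([*r[0],*r[1],r[2]],2),'z',np.median(q[:,2]).round(1)); 
E
python3 -c "
from h import *
plan((543,-133,130),0)
from station import read_camera
for n in ('top','wrist'):
  c=read_camera(n); cv2.imwrite(f'pics/{n}15.png',c['image']); np.savez(f'{n}15.npz',**c)
  W=pts(c)
  try: rect(W,420,650,-190,-80,40,52)
  except Exception as e: print(e)
  try: rect(W,430,610,-350,-270,45,54)
  except Exception as e: print(e)
"
```

```text
t 19.93 pos [ 543.3 -134.1  201.1] yawx 89.87 grip 75.0 F [ 0.6 -1.   0.5]
tool shift mm [ 1.3 -0.8 71.1] turn rad 1.5685 rows>= 1.7 zaxis [ 0.0071 -0.0036 -1.    ]
joints [-0.423  0.076  1.912 -0.     1.146 -0.421]
25 [ 595.26 -109.24    4.39   21.13   89.27] z 44.7
638 [ 513.89 -311.56   55.3   151.52   83.17] z 49.0
5822 [ 5.4119e+02 -1.3369e+02  1.5232e+02  5.4750e+01  2.2000e-01] z 45.6
3308 [ 513.49 -311.15   56.32  149.67   83.25] z 49.0
```

View pics/top15.png

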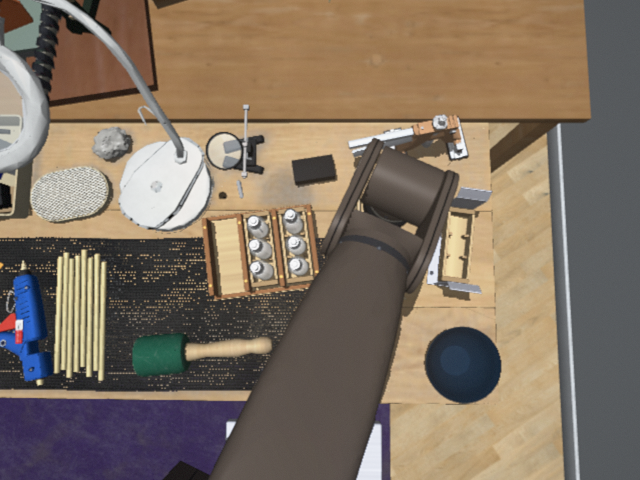

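Emit:
carry_out(commands=[[0.085,0,0,0,0.12],[0.085,0,0,0,0.12],[0.085,0,0,0,0.12],[0.085,0,0,0,0.12],[0.085,0,0,0,0.12],[0.085,0,0,0,0.12],[0.085,0,0,0,0.12],[0.085,0,0,0,0.12],[0.085,0,0,0,0.12],[0.085,0,0,0,0.12],[0.085,0,0,0,0.12],[0.085,0,0,0,0.12]])

```text
t: 21.03
position: [541.7, -133.3, 196.3]
eef_rot: [[0.992, 0.124, -0.0], [0.124, -0.992, 0.0], [-0.0, -0.0, -1.0]]
force: [0.3, -0.2, 0.3]
grip_width: 85.1
```

Emit:
carry_out(commands=[[0.085,0,0,-0.02,0.12],[0.085,0,0,-0.02,0.01],[0.085,0,0,0,0],[0.085,0,0,0,0],[0.085,0,0,0,0],[0.085,0,0,0,0],[0.085,0,0,0,0]])

```text
t: 21.62
position: [541.5, -133.2, 234.4]
eef_rot: [[1.0, -0.0, -0.002], [-0.0, -1.0, 0.001], [-0.002, -0.001, -1.0]]
force: [-0.5, -0.6, -0.2]
grip_width: 85.0
```

```bash
python3 -c "
from h import *
plan((543,-133.5,30),0)
from station import read_camera
for n in ('wrist',):
  c=read_camera(n); cv2.imwrite(f'pics/{n}16.png',c['image']); np.savez(f'{n}16.npz',**c)
  W=pts(c); rect(W,420,650,-190,-80,40,52)
"
```

```text
t 21.62 pos [ 541.5 -133.2  234.4] yawx -0.0 grip 85.0 F [-0.5 -0.6 -0.2]
tool shift mm [  2.    0.6 204.4] turn rad -0.0 rows>= 4.9 zaxis [-0.0024  0.001  -1.    ]
joints [-0.423  0.044  1.882 -0.     1.219  1.148]
4299 [ 5.4117e+02 -1.3420e+02  1.5132e+02  5.4120e+01  6.0000e-02] z 45.9
```

View pics/wrist16.png

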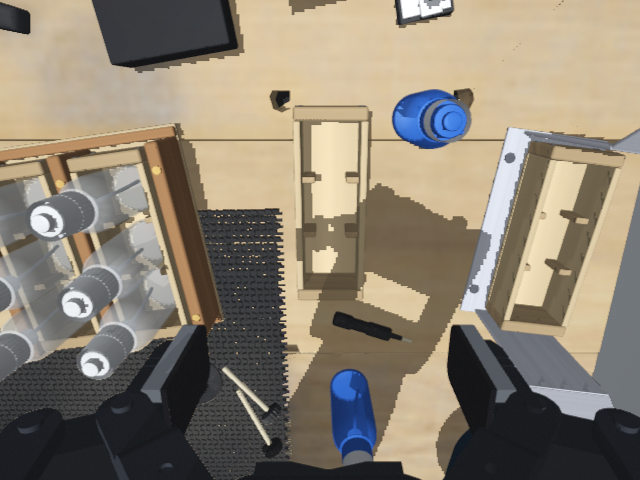

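```bash
python3 -c "
from h import *
c=dict(np.load('wrist16.npz')); W=pts(c)
rect(W,430,610,-360,-270,44,55)
"
```

```text
5254 [ 511.98 -311.95   56.15  152.52   83.07] z 49.4
```

Emit:
carry_out(commands=[[0.085,0.001,0.0005,0.03,0],[0.085,0,0,0.035,0],[0.085,0,0,0.035,0],[0.085,0,0,0.03,0],[0.085,0,0,0.015,0],[0.085,0,0,0.005,0],[0.085,0,0,0,0],[0.085,0,0,0,0],[0.085,0,0,0,0],[0.085,0,0,0,0]])

```text
t: 22.5
position: [544.5, -134.5, 87.8]
eef_rot: [[1.0, -0.0, 0.003], [-0.0, -1.0, -0.002], [0.003, 0.002, -1.0]]
force: [0.1, 0.2, -0.1]
grip_width: 85.1
```

```bash
python3 -c "
from h import *
plan((543,-133.7,30),0)
from station import read_camera
c=read_camera('wrist'); cv2.imwrite('pics/wrist17.png',c['image'])
"
```

```text
t 22.5 pos [ 544.5 -134.5   87.8] yawx -0.01 grip 85.1 F [ 0.1  0.2 -0.1]
tool shift mm [-1.7 -0.9 57.8] turn rad -0.0001 rows>= 1.4 zaxis [ 0.0034 -0.0015 -1.    ]
joints [-0.423  0.228  1.972  0.     0.938  1.148]
```

View pics/wrist17.png

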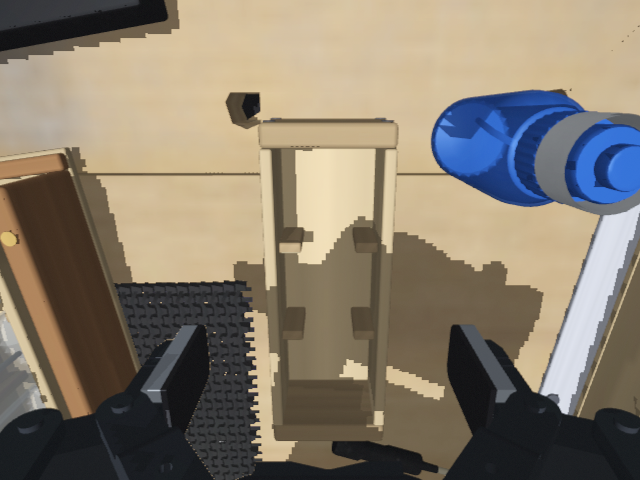

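Emit:
carry_out(commands=[[0.085,0,0,0.015,0],[0.085,0,0,0.018,0],[0.085,0,0,0.014,0],[0.085,0,0,0.007,0],[0.085,0,0,0.002,0],[0.085,0,0,0,0],[0.085,0,0,0,0],[0.085,0,0,0,0],[0.085,0,0,0,0],[0.085,0,0,0,0]])

```text
t: 23.38
position: [543.8, -134.2, 30.6]
eef_rot: [[1.0, -0.0, 0.001], [-0.0, -1.0, -0.001], [0.001, 0.001, -1.0]]
force: [-0.0, 0.3, -0.3]
grip_width: 84.8
```

```bash
python3 -c "
from h import *
plan((543,-133.7,30),0)
from station import read_camera
c=read_camera('wrist'); cv2.imwrite('pics/wrist18.png',c['image'])
c=read_camera('scene'); cv2.imwrite('pics/s18.png',cv2.resize(c['image'][130:330,200:460],None,fx=3,fy=3))
"
```

```text
t 23.38 pos [ 543.8 -134.2   30.6] yawx -0.01 grip 84.8 F [-0.   0.3 -0.3]
tool shift mm [-0.8 -0.5  0.6] turn rad -0.0002 rows>= 0.0 zaxis [ 1.3e-03 -6.0e-04 -1.0e+00]
joints [-0.423  0.322  1.985  0.     0.833  1.148]
```

View pics/s18.png

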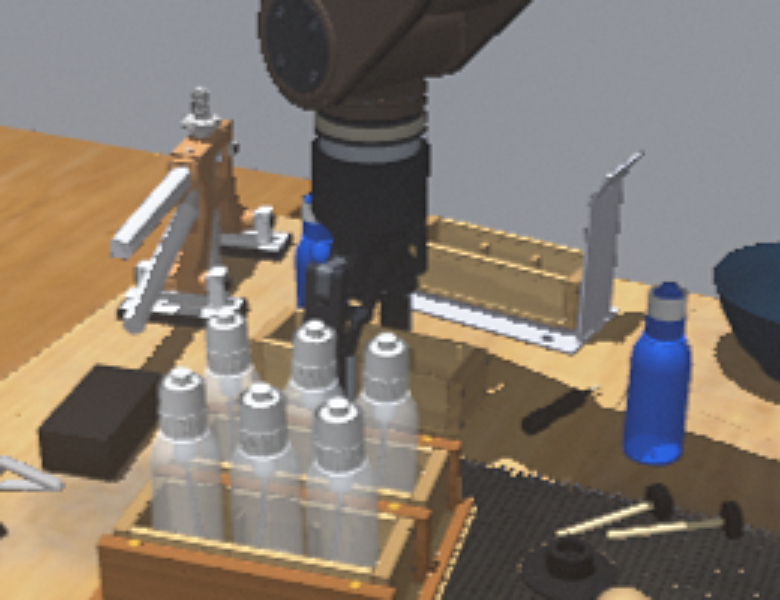

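Emit:
carry_out(commands=[[0.07,0,0,0,0],[0.06,0,0,0,0],[0.045,0,0,0,0],[0.045,0,0,0,0],[0.045,0,0,0,0],[0.045,0,0,0,0]], grip_force=60)

```text
t: 23.98
position: [543.5, -134.1, 30.1]
eef_rot: [[1.0, -0.0, 0.001], [-0.0, -1.0, -0.0], [0.001, 0.0, -1.0]]
force: [0.2, -0.6, 1.4]
grip_width: 53.6
```

Emit:
carry_out(commands=[[0.045,0,0,-0.005,0],[0.045,0,0,-0.012,0],[0.045,0,0,-0.02,0],[0.045,0,0,-0.025,0],[0.045,0,0,-0.03,0],[0.045,0,0,-0.03,0],[0.045,0,0,-0.03,0],[0.045,0,0,-0.025,0],[0.045,0,0,-0.015,0],[0.045,0,0,-0.008,0],[0.045,0,0,0,0],[0.045,0,0,0,0]])

```text
t: 24.98
position: [542.8, -133.8, 229.5]
eef_rot: [[1.0, -0.0, -0.001], [-0.0, -1.0, 0.0], [-0.001, -0.0, -1.0]]
force: [-0.1, 0.7, -2.2]
grip_width: 53.1
```

```bash
python3 -c "
from h import *
plan((514.5,-311.6,230),-6.85)
from station import read_camera
c=read_camera('wrist'); cv2.imwrite('pics/wrist19.png',c['image']);np.savez('wrist19.npz',**c)
W=pts(c); X,Y,Z=[W[...,i] for i in range(3)]
rect(W,430,640,-200,-70,235,260); rect(W,430,640,-200,-70,225,270)
m=(X>450)&(X<630)&(Y>-165)&(Y<-100); print(np.histogram(Z[m],bins=np.arange(0,300,10)))
rect(W,430,610,-360,-270,44,55)
c=read_camera('scene'); cv2.imwrite('pics/s19.png',c['image'])
"
```

```text
t 24.98 pos [ 542.8 -133.8  229.5] yawx -0.01 grip 53.1 F [-0.1  0.7 -2.2]
tool shift mm [-28.3 177.8  -0.6] turn rad 0.1194 rows>= 4.3 zaxis [-6.e-04  3.e-04 -1.e+00]
joints [-0.423  0.05   1.884 -0.     1.208  1.148]
28351 [ 559.33 -133.5   116.17   81.27    0.72] z 245.2
45856 [ 554.7  -132.15  133.33  106.03   27.4 ] z 245.4
(array([  714,     0,     0,     0,     0,     0,     0,     0,     0,
           0,     0,     0,     0,     0,     0,     0,     0,     0,
           0,     0, 23407,  9974,  4542,  6663, 21581,  1785,  1485,
        1239,  7240]), array([  0,  10,  20,  30,  40,  50,  60,  70,  80,  90, 100, 110, 120,
       130, 140, 150, 160, 170, 180, 190, 200, 210, 220, 230, 240, 250,
       260, 270, 280, 290]))
5393 [ 512.13 -311.59   55.89  152.12   82.96] z 49.4
```

View pics/wrist19.png

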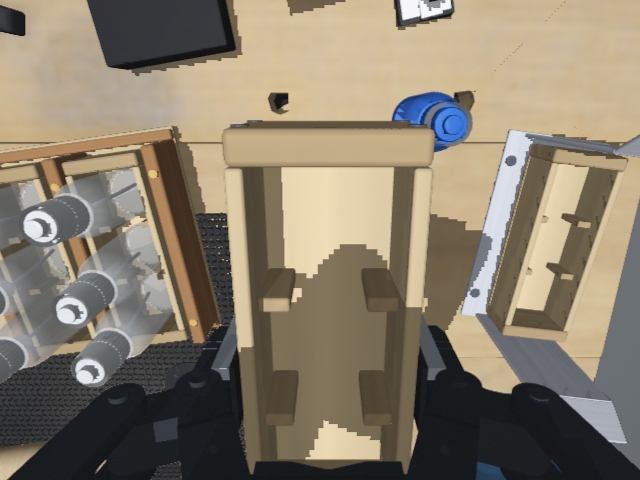

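View pics/s19.png

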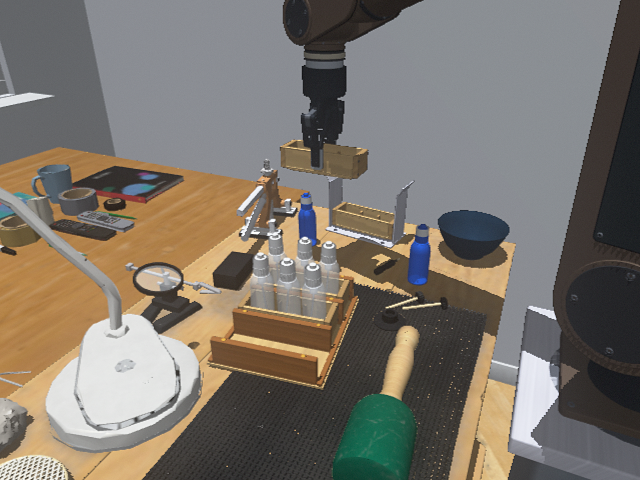

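Emit:
carry_out(commands=[[0.045,-0.002,0.01,0,0],[0.045,-0.004,0.02,0,0],[0.045,-0.005,0.03,0,0],[0.045,-0.005,0.035,0,0],[0.045,-0.005,0.035,0,0],[0.045,-0.004,0.025,0,0],[0.045,-0.003,0.015,0,0],[0.045,-0.0005,0.008,0,0.02],[0.045,0,0,0,0.04],[0.045,0,0,0,0.04],[0.045,0,0,0,0.0203],[0.045,0,0,0,0]])

```text
t: 26.08
position: [514.7, -311.2, 229.2]
eef_rot: [[0.993, -0.12, -0.001], [-0.12, -0.993, 0.001], [-0.001, -0.001, -1.0]]
force: [-1.3, -0.3, -0.8]
grip_width: 53.3
```

Emit:
carry_out(commands=[[0.045,0,0,0,0],[0.045,0,0,0,0],[0.045,0,0,0,0],[0.045,0,0,0,0],[0.045,0,0,0,0]])

```text
t: 26.5
position: [514.8, -311.8, 229.9]
eef_rot: [[0.993, -0.12, 0.0], [-0.12, -0.993, -0.0], [0.0, 0.0, -1.0]]
force: [-1.2, 0.4, -1.5]
grip_width: 53.2
```

```bash
python3 -c "
from h import *
plan((514.3,-311.7,230),-6.9)
from station import read_camera
c=read_camera('top'); cv2.imwrite('pics/top20.png',c['image'][150:330,350:550].repeat(3,0).repeat(3,1))
c=read_camera('wrist'); cv2.imwrite('pics/wrist20.png',c['image'])
"
```

```text
t 26.5 pos [ 514.8 -311.8  229.9] yawx -6.89 grip 53.2 F [-1.2  0.4 -1.5]
tool shift mm [-0.5 -0.1 -0.1] turn rad 0.0002 rows>= 0.0 zaxis [ 0. -0. -1.]
joints [-0.713  0.144  1.782  0.     1.215  0.978]
```

View pics/wrist20.png

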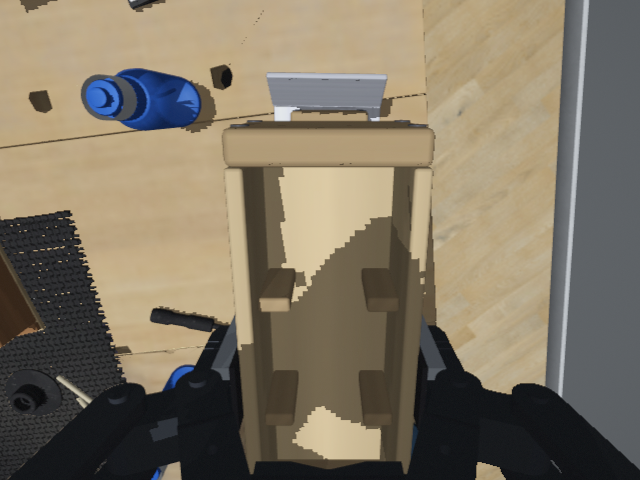

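Emit:
carry_out(commands=[[0.045,-0.0005,0,0.01,0],[0.045,0,0,0.015,0],[0.045,0,0,0.018,0],[0.045,0,0,0.014,0],[0.045,0,0,0.008,0],[0.045,0,0,0.004,0],[0.045,0,0,0.001,0],[0.045,0,0,0,0],[0.045,0,0,0,0],[0.045,0,0,0,0],[0.045,0,0,0,0]])

```text
t: 27.52
position: [514.7, -312.2, 160.9]
eef_rot: [[0.993, -0.12, 0.001], [-0.12, -0.993, -0.001], [0.002, 0.001, -1.0]]
force: [-0.6, -0.4, -1.3]
grip_width: 53.5
```

```bash
python3 -c "
from h import *
plan((514.3,-311.7,74),-6.9)
from station import read_camera
c=read_camera('scene'); cv2.imwrite('pics/s21.png',cv2.resize(c['image'][90:270,260:460],None,fx=3.5,fy=3.3))
c=read_camera('wrist'); cv2.imwrite('pics/wrist21.png',c['image'])
"
```

```text
t 27.52 pos [ 514.7 -312.2  160.9] yawx -6.9 grip 53.5 F [-0.6 -0.4 -1.3]
tool shift mm [-0.6 -0.6 86.8] turn rad -0.0 rows>= 2.1 zaxis [ 0.0014 -0.0012 -1.    ]
joints [-0.714  0.215  1.835  0.     1.09   0.978]
```

View pics/wrist21.png

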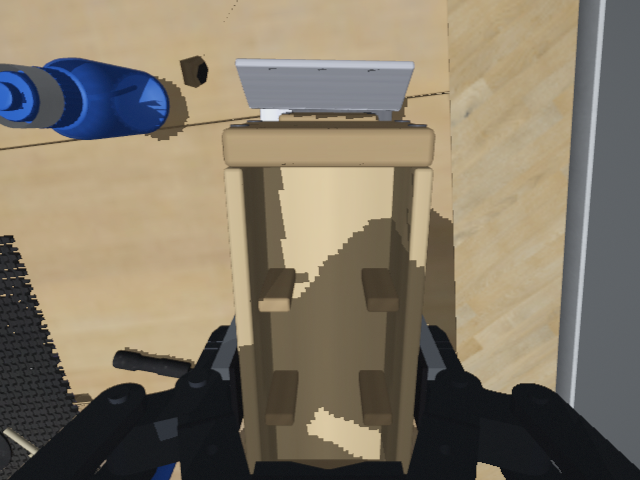

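View pics/s21.png

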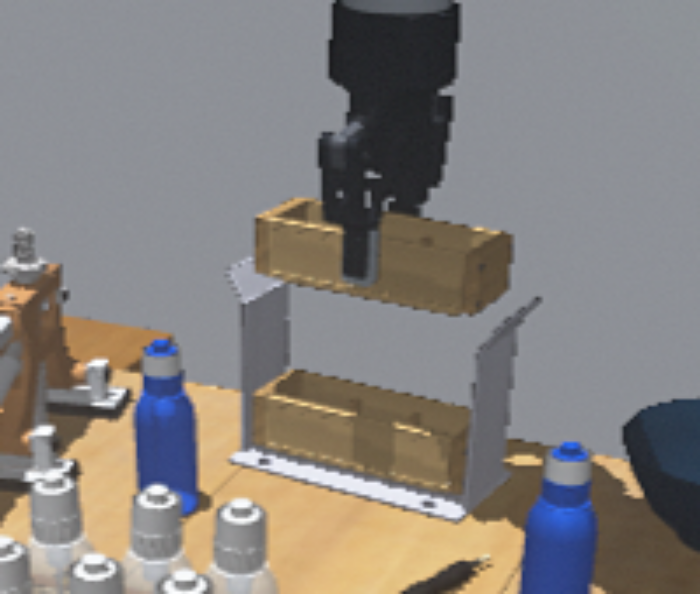

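Emit:
carry_out(commands=[[0.045,-0.0003,-0.0003,0.008,0],[0.045,0,0,0.012,0],[0.045,0,0,0.014,0],[0.045,0,0,0.012,0],[0.045,0,0,0.01,0],[0.045,0,0,0.006,0],[0.045,0,0,0.002,0],[0.045,0,0,0,0],[0.045,0,0,0,0],[0.045,0,0,0,0],[0.045,0,0,0,0]])

```text
t: 28.53
position: [514.5, -312.0, 96.7]
eef_rot: [[0.993, -0.12, 0.001], [-0.12, -0.993, -0.001], [0.001, 0.001, -1.0]]
force: [-0.1, -0.6, -1.3]
grip_width: 53.0
```

```bash
python3 -c "
from h import *
plan((514.3,-311.7,74),-6.9)
from station import read_camera
c=read_camera('scene'); cv2.imwrite('pics/s22.png',cv2.resize(c['image'][130:270,290:430],None,fx=4.2,fy=4.2))
c=read_camera('wrist'); cv2.imwrite('pics/wrist22.png',c['image'])
"
```

```text
t 28.53 pos [ 514.5 -312.    96.7] yawx -6.9 grip 53.0 F [-0.1 -0.6 -1.3]
tool shift mm [-0.2 -0.3 22.7] turn rad -0.0001 rows>= 0.5 zaxis [ 0.0013 -0.0011 -1.    ]
joints [-0.714  0.296  1.867  0.     0.976  0.978]
```

View pics/s22.png

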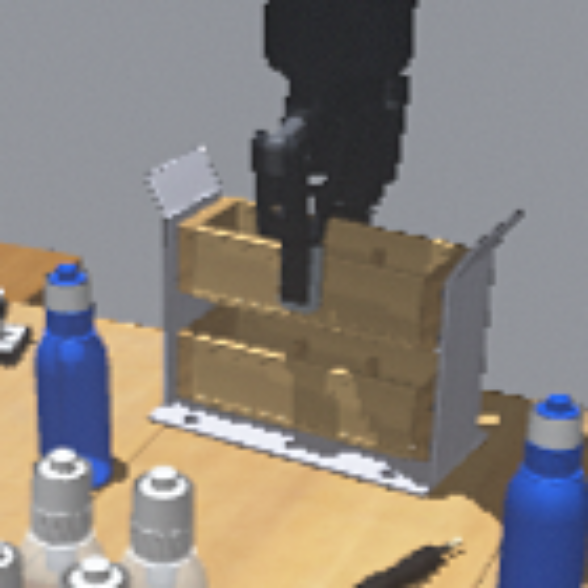

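View pics/wrist22.png

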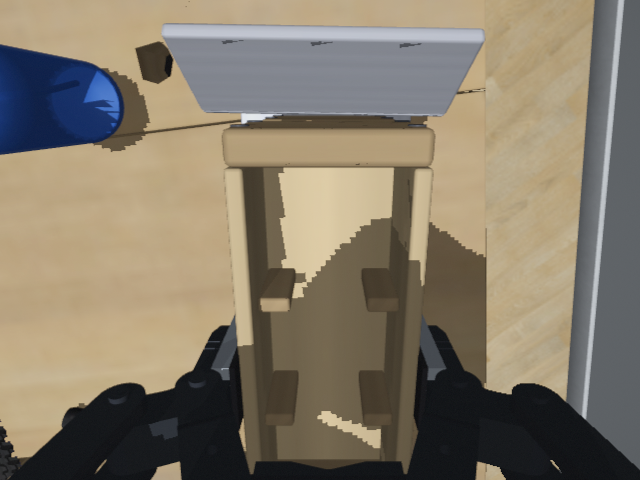

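Emit:
carry_out(commands=[[0.045,-0.0001,-0.0002,0.004,0],[0.045,0,0,0.004,0],[0.045,0,0,0.003,0],[0.045,0,0,0.002,0],[0.045,0,0,0.001,0],[0.045,0,0,0,0],[0.045,0,0,0,0],[0.045,0,0,0,0]])

```text
t: 29.3
position: [514.0, -311.5, 82.0]
eef_rot: [[0.993, -0.12, 0.0], [-0.12, -0.993, -0.0], [0.0, 0.0, -1.0]]
force: [0.2, -0.8, -1.4]
grip_width: 53.1
```

Emit:
carry_out(commands=[[0.045,0,0,0.001,0],[0.045,0,0,0.001,0],[0.045,0,0,0.001,0],[0.045,0,0,0,0],[0.045,0,0,0,0],[0.045,0,0,0,0]])

```text
t: 29.8
position: [513.9, -311.3, 78.8]
eef_rot: [[0.993, -0.12, -0.0], [-0.12, -0.993, 0.0], [-0.0, -0.0, -1.0]]
force: [0.1, 0.1, -1.0]
grip_width: 53.6
```

Emit:
carry_out(commands=[[0.045,0,0,0.001,0],[0.045,0,0,0.001,0],[0.045,0,0,0.001,0],[0.045,0,0,0,0],[0.045,0,0,0,0],[0.045,0,0,0,0]])

```text
t: 30.3
position: [513.9, -311.4, 75.8]
eef_rot: [[0.993, -0.12, 0.0], [-0.12, -0.993, 0.0], [0.0, -0.0, -1.0]]
force: [-0.2, 0.1, -1.7]
grip_width: 53.3
```

Emit:
carry_out(commands=[[0.045,0,0,0.0008,0],[0.045,0,0,0.0008,0],[0.045,0,0,0,0],[0.045,0,0,0,0],[0.045,0,0,0,0]])

```text
t: 30.72
position: [513.9, -311.3, 74.2]
eef_rot: [[0.993, -0.12, -0.0], [-0.12, -0.993, 0.0], [-0.0, -0.0, -1.0]]
force: [-0.0, 0.1, -1.8]
grip_width: 53.0
```

Emit:
carry_out(commands=[[0.045,0,0,0.0005,0],[0.045,0,0,0,0],[0.045,0,0,0,0],[0.045,0,0,0,0]])

```text
t: 31.05
position: [513.9, -311.4, 74.1]
eef_rot: [[0.993, -0.12, 0.0], [-0.12, -0.993, 0.0], [0.0, -0.0, -1.0]]
force: [-0.7, 0.7, 2.7]
grip_width: 53.2
```

Emit:
carry_out(commands=[[0.056,0,0,0,0],[0.06,0,0,0,0],[0.07,0,0,0,0],[0.08,0,0,0,0],[0.08,0,0,0,0],[0.08,0,0,0,0]])

```text
t: 31.55
position: [513.9, -311.4, 73.7]
eef_rot: [[0.993, -0.12, 0.0], [-0.12, -0.993, -0.0], [0.0, 0.0, -1.0]]
force: [-0.2, 0.1, -0.4]
grip_width: 80.1
```

Emit:
carry_out(commands=[[0.08,0,0,-0.01,0],[0.08,0,0,-0.02,0],[0.08,0,0,-0.03,0],[0.08,0,0,-0.035,0],[0.08,0,0,-0.035,0],[0.08,0,0,-0.035,0],[0.08,0,0,-0.02,0],[0.08,-0.01,0,0,0],[0.08,0,0,0,0],[0.08,0,0,0,0],[0.08,0,0,0,0],[0.08,0,0,0,0]])

```text
t: 32.55
position: [503.3, -309.6, 256.6]
eef_rot: [[0.993, -0.12, -0.003], [-0.12, -0.993, 0.002], [-0.003, -0.002, -1.0]]
force: [1.0, -0.4, -0.3]
grip_width: 79.9
```

```bash
python3 -c "
from h import *
plan((514.3,-311.7,74),-6.9)
from station import read_camera
c=read_camera('scene'); cv2.imwrite('pics/s23.png',c['image'])
c=read_camera('wrist'); cv2.imwrite('pics/wrist23.png',c['image']); np.savez('wrist23.npz',**c)
W=pts(c); rect(W,420,620,-360,-260,85,95); rect(W,420,620,-360,-260,47,62)
"
```

```text
t 32.55 pos [ 503.3 -309.6  256.6] yawx -6.91 grip 79.9 F [ 1.  -0.4 -0.3]
tool shift mm [ 11.7   1.1 182.6] turn rad -0.0002 rows>= 4.4 zaxis [-0.0026  0.0025 -1.    ]
joints [-0.723  0.1    1.781  0.     1.265  0.968]
4965 [ 511.64 -311.16   54.22  152.05   83.14] z 89.9
8995 [ 510.57 -310.98   44.38  131.56   83.2 ] z 54.2
```

View pics/s23.png

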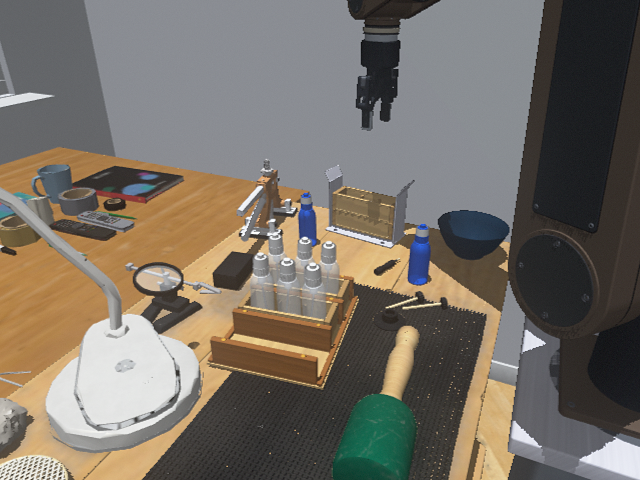

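View pics/wrist23.png

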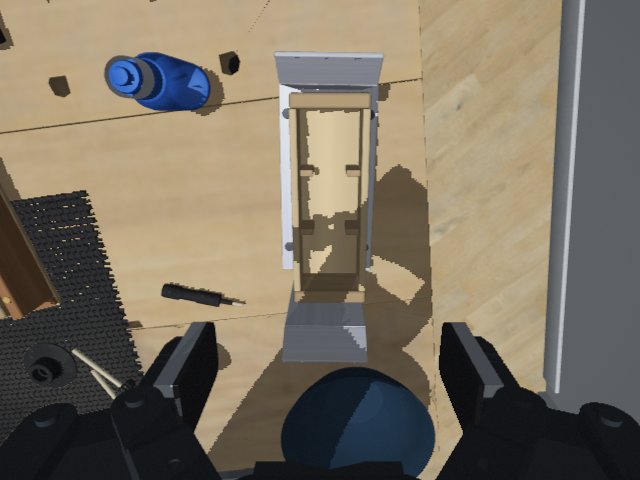

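```bash
python3 -c "
from h import *
from station import bot,read_camera
c=read_camera('top'); W=pts(c); X,Y,Z=[W[...,i] for i in range(3)]
rect(W,630,720,-80,40,26,36); rect(W,390,450,-230,-120,7,20)
s=read_camera('scene'); W=pts(s); X,Y,Z=[W[...,i] for i in range(3)]
m=(X>400)&(X<625)&(Y>-40)&(Y<195)&(Z>126)&(Z<136)
n,l,q,_=cv2.connectedComponentsWithStats(m.astype(np.uint8))
print([W[l==k].mean(0).round(1).tolist() for k in range(1,n) if q[k,4]>20])
print(bot.sign_off())"
```

```text
923 [677.26 -16.39  48.78  88.14   9.28] z 31.6
173 [ 417.97 -174.59   77.36   13.42   71.27] z 11.3
[[556.6, 27.5, 130.2], [506.4, 19.8, 130.2], [465.1, 16.8, 130.2], [544.0, 96.3, 130.1], [499.7, 93.4, 130.1], [458.6, 90.3, 130.2]]
the job is handed in; nothing more can be done
None
```

The job is done and handed in at about 33 s of the 64 s allowed; signing off gave no verdict.

I moved the single bottle into the middle pocket of the short tray. Then I lifted the emptied tray out by its near end wall and set it level on the bare bench between dock and magazine. I took it again by its sides and lowered it onto the pile tray until it touched lightly (about 4 N), then let go and backed off.

**Stack:** the stacked tray's rim is at 89.9 mm, where nested should read 90, and its floor is at 54.2 mm. Its centre is within about 1 mm and its angle within about 0.2° of the pile tray as I measured it before stacking.

**Bottles:** all six caps are at the same height (about 130 mm), so they stand upright. The moved bottle is within 2 mm of the middle between its neighbours.

**Bystanders:** the tap and foam block are within 0.5 mm of where they were. The blue look-alikes were not touched.

**Disagreement:** the wrist camera read about 2 mm lower in x than the top camera and the gripped tray. I corrected for this by comparing both trays within one wrist image. I did not refit the dock trays' own poses at the end; in the last scene view they stand in their bays.

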